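Set up the beaker nest on its base plate

TASK

Get the dilution beakers ready at their holder: flip the red-handled toggle clamp right over so that it stays open, take the freed metal base plate out of the jig, lay it in the white holder between the end stops and press it down until all four orange catches are fully down and the plate sits level on the bed. Then stand the blue beaker, the largest, upright on the middle of the plate and nest the other beakers that are there (some sizes may be missing) one inside another from largest to smallest, each right down. Leave the clamp open and do not disturb the other things on the bench.

Things in the scene. Friction and masses are not known exactly. Their poses are not given: they have to be found in the camera images.
- clamp (a joint): angle of the toggle clamp in rad: 0 = closed (arm level over the plate, red handle upright), 1.6 = fully open (arm upright, handle lying away from the plate). Below about 0.5 it falls back shut, beyond about 0.9 it falls open by its own weight; about 1 N at the handle moves it. Call it open beyond 1.2.
- clamp_hinge (a point): axis of the clamp, 52 mm above the bench, fixed on the jig, axes as jig_bed: the clamp turns about y and its handle swings from +z towards +x as it opens. The steel cheeks beside it reach 64 mm above the bench. The arm (14 mm wide, top 7 mm above the axis) reaches 64 mm towards -x, over the far end of the plate.
- clamp_knob (a point): point on the axis of the red round handle (diameter 18 mm, 52 mm long, from 40 to 92 mm out from the hinge axis), 80 mm out from the hinge axis.
- jig_bed (a point): centre of the top of the fixed jig's pedestal (100 x 40 mm), 24 mm above the bench, where the plate lies at first, overhanging it 14 mm at each long side. x points from the plate towards the clamp (hinge at x = +90 mm), z up. End stops 6 mm above the bed at x = -59 and +59 mm. A foot 8 mm high, 75 mm wide in y, runs under all, x = -60 to +190 mm.
- plate_mid (a point): centre of the loose aluminium base plate, 112 x 68 x 8 mm, about 120 g, with a blue disc mark (diameter 48 mm) in the middle of its upper face; x along its length, y across, z up. At first it lies on the jig with its x along the jig's x. Either way round is right in the holder.
- holder_bed (a point): centre of the white holder's bed (56 mm wide in y), 20 mm above the bench; x along its length (150 mm), z up; fixed. U-shaped end stops (tops 38 mm above the bench) leave a space 118 x 74 mm for the plate; for |x| under 48 mm the sides are open, so the plate can be held there by its long sides. Seated, plate_mid is 4 mm above this point; laid on raised catches, 12 mm.
- catch0 (a joint): orange catch of the holder at x = -40, y = -17 mm from holder_bed, in m: 0 = up, 8 mm above the bed; 0.008 = flush. Slides down under about 1.6 N (6.4 N for all four) and stays.
- catch1 (a joint): orange catch of the holder at x = -40, y = 17 mm from holder_bed, in m: 0 = up, 8 mm above the bed; 0.008 = flush. Slides down under about 1.6 N (6.4 N for all four) and stays.
- catch2 (a joint): orange catch of the holder at x = 40, y = -17 mm from holder_bed, in m: 0 = up, 8 mm above the bed; 0.008 = flush. Slides down under about 1.6 N (6.4 N for all four) and stays.
- catch3 (a joint): orange catch of the holder at x = 40, y = 17 mm from holder_bed, in m: 0 = up, 8 mm above the bed; 0.008 = flush. Slides down under about 1.6 N (6.4 N for all four) and stays.
- blue_mid (a point): Blue plastic beaker: open-topped straight round cup, outside diameter 66 mm, height 56 mm, walls 3 mm, floor 4 mm, about 90 g. The point is on its axis half-way up (28 mm above its underside); z runs up to its mouth. Stands upright on the bench at first, as all the beakers do. White scale marks on one side.
- yellow_mid (a point): Yellow plastic beaker: open-topped straight round cup, outside diameter 54 mm, height 70 mm, walls 3 mm, floor 4 mm, about 70 g. The point is on its axis half-way up (35 mm above its underside); z runs up to its mouth. Absent in some runs. Nested, its rim stands 18 mm above the blue one's.
- green_mid (a point): Green plastic beaker: open-topped straight round cup, outside diameter 42 mm, height 84 mm, walls 3 mm, floor 4 mm, about 55 g. The point is on its axis half-way up (42 mm above its underside); z runs up to its mouth. Absent in some runs. Nested in the yellow one (or straight in the blue one if yellow is absent).
- orange_mid (a point): Orange plastic beaker: open-topped straight round cup, outside diameter 30 mm, height 98 mm, walls 3 mm, floor 4 mm, about 45 g. The point is on its axis half-way up (49 mm above its underside); z runs up to its mouth. Absent in some runs. Nested in the green one, or in the next larger one present.
- carton_corner (a point): near left upper corner of a big fixed cardboard carton at the back right, 160 mm high; keep the gripper clear of it. Its box reaches from this point 212 mm along +x, 296 mm along -y and 160 mm down.
- timer: bystander: white kitchen-type timer, 56 x 70 x 20 mm, lying on the bench; origin at its underside.
- tape_roll: bystander: roll of tan tape, diameter 54, height 18 mm; origin at its underside.
- stain_bottle_1: bystander: square red bottle with red cap, 42 x 42 x 104 mm; origin at its underside.
- stain_bottle_2: bystander: square blue bottle with blue cap, 42 x 42 x 104 mm; origin at its underside.
Not all that is in view belongs to the job. Of the things shaped like the part that bears blue_mid, the blue one is meant.

How it is judged (in metres and radians):
On the way, in this order (a step that is already met when the one before it is completed fails the run):
1. the toggle clamp is flipped open (beyond 1.2 rad) with the plate still lying in the jig (value of joint clamp above 1.2 rad and distance between plate_mid and jig_bed below 0.03 m), for 0.2 s.
2. the base plate is pressed down level on the holder's bed (z of plate_mid in the frame of holder_bed between 0.001 and 0.0065 m and horizontal distance between plate_mid and holder_bed below 0.01 m and angle between the x axis of plate_mid and the x axis of holder_bed, either way round below 0.15 rad and angle between plate_mid's own z axis and vertical below 0.03 rad), for 0.2 s.
3. the blue beaker stands upright on the middle of the plate (horizontal distance between blue_mid and plate_mid below 0.015 m and angle between blue_mid's own z axis and vertical below 0.08 rad and z of blue_mid in the frame of plate_mid between 0.027 and 0.037 m), for 0.2 s.
At the end, for the whole second after the job is handed in: Clamp open (over 1.2 rad); plate in the holder within 2.5 mm of its seated height, 10 mm of the middle, level to 0.03 rad; blue beaker upright on it within 15 mm of its middle; every other beaker present nested in it, within 6 mm of full depth and 15 mm of its axis, upright to 0.12 rad (all of step 2 and all of step 3 and value of joint clamp above 1.2 rad and horizontal distance between each of yellow_mid, green_mid, orange_mid and blue_mid below 0.015 m and z of yellow_mid in the frame of blue_mid between 0.003 and 0.017 m and angle between each of yellow_mid, green_mid, orange_mid's own z axis and vertical below 0.12 rad and z of green_mid in the frame of blue_mid between 0.003 and 0.028 m and z of orange_mid in the frame of blue_mid between 0.003 and 0.039 m); the robot touches nothing.
It fails at once if a bystander (timer, tape roll, red or blue bottle) is moved by more than 30 mm (distance of any of timer, tape_roll, stain_bottle_1, stain_bottle_2 from where it was at the start of the episode above 0.03 m).
Of beaker_yellow, beaker_green, beaker_orange only 2 to 3 are there at a start; the rules pass over those that are not, and their reading is None.
At some moment in a run one of beaker_blue, beaker_yellow may be knocked a few centimetres aside while the robot is not near it.
It also fails if it takes over 200 s, if anything falls off the work surface, if the arm or the gripper's body presses on something with over 40 N, if the wrist force passes 120 N, or if a joint passes its speed limit or range.

ROBOT

A 6-joint arm with a two-finger parallel gripper is mounted at the origin on a cart in front of the work surface, level with it; the furniture and walls round the work are solid. World frame = base frame: x ahead of the robot, y to its left, z up, the work surface at z = 0. Lengths are in mm, angles in rad, forces in N, time in s.
With the tool pointing down it reaches from about 375 to 925 mm from the base axis. Payload 5.7 kg.
Tool frame: the origin (TCP) lies between the finger pads; the fingertips stand 19 mm ahead of it and the grasp point (between the pads) is the TCP (r.finger_overhang is the distance from the TCP to the fingertips, in mm); z points along the fingers, y is the line along which they close (so a half turn about z gives the same grasp; the last joint's range is limited). The gripper opens to 85 mm and grips with 20 to 120 N. Pads are 22 mm wide; open, the fingers measure 114 mm over their backs; the gripper's body (76 mm by 85 mm) begins 54 mm behind the grasp point. The pads swing forward as they close: fully open they stand 13 mm farther back than shut.
Start: joints at [-1.246, 0.359, 1.51, -0, 1.272, -0.115], TCP at [255.436, -542.876, 223.567] pointing down, gripper open.
Joint ranges: [-2.97, 2.97], [-1.01, 2.36], [0.21, 2.38], [-0.96, 4.11], [0.2, 2.71], [-2.98, 2.98]. Speed limits (rad/s): [2.39, 2.39, 3.14, 3.14, 3.14, 3.14].

INTERFACE

Orientations are given as a 3x3 rotation matrix whose columns are the frame's x, y, z axes.
In Python, from cell import telemetry, grab_frame, r gives the robot as it stands.
- The arm moves only by the tool send_rows, never from a script. Its argument "rows" is a list that holds one entry, the list of rows, each a list of 7 numbers: the shift along the tool's x, y, z in units of 25 mm (1.0 is 25 mm), then the turn, a rotation vector about the tool's x, y, z in units of 6 degrees (1.0 is 6 degrees), then the opening in per cent of the stroke, from 0 (shut) to 100 (fully open). In form: [[[tx, ty, tz, rx, ry, rz, grip], ...]]. A call has 1 to 5 rows; each row is the pose to reach, as a shift and turn from the pose commanded when the call began, along the tool's axes at that moment; what a row does not reach only later rows make up. A row lasts 1/12 s, in which the tool goes at most 41.7 mm and 7.16 degrees, less where a joint would pass 70% of its speed; a pose out of reach is approached as far as the arm can. A call with a gripper value outside its range is refused whole. The fingers move at their own pace and stop on an object; "newtons" is the grip in N (left out, the last holds). Time passes only in rows, so rows that repeat a pose let the fingers close. It gives the time, the measured TCP pose, the force, the opening and the grip force at its end, in the units of the state.
- telemetry.sense(): the state, without advancing time (a new reading comes with each control period).
- grab_frame(name): name is "scene" or "top"; returns a dict with "pixels" (480x640x3 uint8, red, green, blue), "fx", "fy", "cx", "cy" (pixels), "pose" (4x4, takes a point from camera to world coordinates). Camera axes: x right, y down, z forward; pixel columns grow to the right and rows downward; lengths in mm; the calibration is good to about 2 mm. A picture is of the moment at which its call begins. There is no depth.
- r.close_job(): hands the job in; it is judged then, once.
The state is a dict: "clock": time; "joint_pos": joint angles; "qd": joint speeds; "tau": joint torques, N m; "ee_pos": TCP position; "eef_rot": TCP orientation; "contact_force": force on the tool from outside, world axes, zero at the start; "wrist_torque": the same for the moment, N m; "gripper_width": opening from 0.0 (shut) to 1.0 (fully open); "gripper_force": force on a finger pad.
Only numpy, scipy, OpenCV 4.12 (cv2) and the standard library are available. Lean on these libraries where they do the work, as an engineer would, in place of code of your own. Each camera call takes 0.05 s, during which the arm holds its last target. There are 200 camera calls.

## Working session

There is one attempt and no reset: what is moved stays moved. The work goes in short steps, Python scripts to look and compute and a tool call to move; the robot and the scene stay as the last step left them, time stands still between calls to the robot, and variables do not carry over. Pictures are saved under pics/ and viewed, at most 14 in all, crops included, and the job is handed in when it is done.

Besides the shell and the picture viewer there is one more tool, called after "Emit:" as a command line: name --argument value ..., lists and objects as JSON in quotes. send_rows: Moves the arm, as the interface text tells. Its arguments: {"type":"object","properties":{"rows":{"type":"array"},"newtons":{"type":"number"}},"required":["rows"]}

```bash
ls; mkdir -p pics; python3 - <<'E'
from cell import telemetry, grab_frame, r
import cv2, numpy as np
for n in ("scene","top"):
    f=grab_frame(n); cv2.imwrite(f"pics/{n}0.png",f["pixels"][:,:,::-1]); print(n,f["fx"],f["fy"],f["cx"],f["cy"]);print(np.round(f["pose"],3).tolist())
s=telemetry.sense(); print(s)
E
```

```text
pics
scene 569.3963116823791 569.3963116823791 311.86694784430034 229.28082863196835
[[0.99, -0.105, 0.098, 394.292], [-0.143, -0.802, 0.58, -962.349], [0.018, -0.588, -0.809, 1402.979], [0.0, 0.0, 0.0, 1.0]]
top 484.41087829929296 484.41087829929296 318.4183860296291 233.98317494756077
[[0.024, -0.989, 0.144, 381.499], [-1.0, -0.021, 0.019, -39.108], [-0.016, -0.144, -0.989, 1332.249], [0.0, 0.0, 0.0, 1.0]]
{'clock': 0.1, 'joint_pos': array([-1.24611866e+00,  3.59422286e-01,  1.51135562e+00, -2.74872107e-05,
        1.27254058e+00, -1.15080723e-01]), 'qd': array([-8.15049084e-04, -1.98324256e-03, -2.55696709e-03,  9.44229923e-05,
        1.61818922e-03, -1.68913360e-04]), 'tau': array([-6.36791519e-04, -5.28655744e+01, -2.79350799e+01, -1.50648762e-04,
        5.04306241e-03, -1.74851135e-05]), 'ee_pos': array([ 255.2153361 , -542.28669161,  222.83209069]), 'eef_rot': array([[ 9.04851150e-01,  4.25727688e-01, -5.75446063e-04],
       [ 4.25728042e-01, -9.04849704e-01,  1.62727910e-03],
       [ 1.72085568e-04, -1.71742889e-03, -9.99998510e-01]]), 'contact_force': array([-0.05323011,  0.08525026,  1.12953661]), 'wrist_torque': array([-0.00881812, -0.02042028,  0.0144288 ]), 'gripper_force': 0.0, 'gripper_width': 1.0013885951648698}
```

View pics/scene0.png

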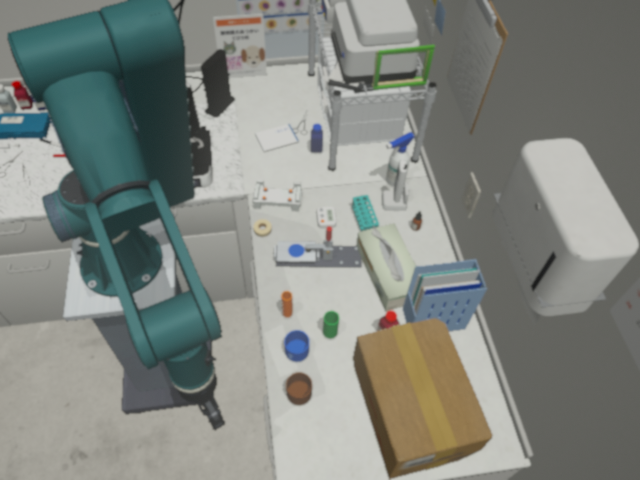

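View pics/top0.png

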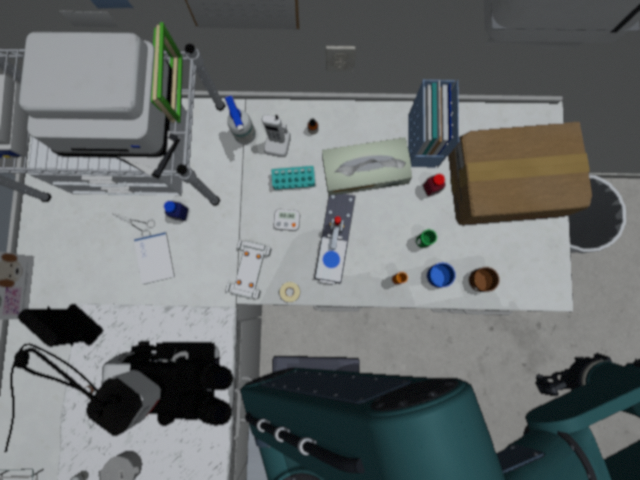

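The scene view shows the jig with the blue disc at (296,250), the red handle at (329,233), the holder at (278,194), and the orange, green and blue beakers at (287,303), (331,324) and (297,346). The brown one at (299,388) is a distractor and yellow is absent. In the top view the disc is at (332,260), the handle at (338,221), the holder at (250,270), and the beakers at (400,278), (426,239) and (441,275).

```bash
cat > h.py <<'E'
from cell import telemetry, grab_frame, r
import cv2, numpy as np
def ray(f,u,v):
    P=np.array(f["pose"]); d=P[:3,:3]@np.array([(u-f["cx"])/f["fx"],(v-f["cy"])/f["fy"],1.]); return P[:3,3],d/np.linalg.norm(d)
def cast(f,u,v,z):
    o,d=ray(f,u,v); return o+d*(z-o[2])/d[2]
def proj(f,p):
    P=np.array(f["pose"]); q=P[:3,:3].T@(np.array(p)-P[:3,3]); return q[0]/q[2]*f["fx"]+f["cx"],q[1]/q[2]*f["fy"]+f["cy"]
def cross(f1,p1,f2,p2):
    o1,d1=ray(f1,*p1);o2,d2=ray(f2,*p2)
    t=np.linalg.lstsq(np.c_[d1,-d2],o2-o1,rcond=None)[0]; a=o1+d1*t[0];b=o2+d2*t[1]; return (a+b)/2,np.linalg.norm(a-b)
HUE={"blue":(105,125,110,60),"green":(45,85,100,40),"orange":(5,16,130,90),"red":(174,186,130,90)}
def blobs(f,col,roi,amin=6):
    x0,y0,x1,y1=roi; hsv=cv2.cvtColor(f["pixels"],cv2.COLOR_RGB2HSV).astype(int); h0,h1,s,v=HUE[col]
    H=hsv[...,0]; m=((H>=h0)&(H<=h1)|(H+180<=h1))&(hsv[...,1]>s)&(hsv[...,2]>v)
    k=np.zeros_like(m);k[y0:y1,x0:x1]=1; m=(m&k).astype(np.uint8)
    n,_,st,c=cv2.connectedComponentsWithStats(m)
    return [(np.round(c[i],1).tolist(),st[i].tolist()) for i in range(1,n) if st[i,4]>=amin],m
E
python3 - <<'E'
from h import *
S=grab_frame("scene");T=grab_frame("top")
np.set_printoptions(precision=1,suppress=True)
for n,f,roi in (("S",S,(245,170,370,410)),("T",T,(225,180,520,310))):
    for c in HUE:
        for b in blobs(f,c,roi)[0]: print(n,c,b,cast(f,*b[0],30))
def crop(f,x0,y0,x1,y1,k,name): cv2.imwrite(name,cv2.resize(f["pixels"][y0:y1,x0:x1,::-1],None,fx=k,fy=k,interpolation=cv2.INTER_CUBIC))
crop(T,225,170,355,310,4,"pics/c1.png"); crop(S,245,170,370,270,6,"pics/c2.png")
E
```

```text
S blue ([295.9, 250.1], [289, 245, 15, 11, 133]) [504.5 -46.2  30. ]
S blue ([296.5, 344.8], [285, 331, 23, 29, 494]) [ 468.6 -340.1   30. ]
S green ([330.7, 323.7], [325, 312, 13, 25, 244]) [ 566.5 -292.4   30. ]
S orange ([286.8, 303.0], [282, 292, 9, 24, 167]) [ 458.1 -215.    30. ]
S red ([328.9, 229.2], [328, 227, 3, 5, 12]) [611.6  15.4  30. ]
T blue ([330.9, 259.0], [323, 251, 17, 17, 221]) [503.6 -49.   30. ]
T blue ([440.6, 274.8], [428, 263, 27, 24, 490]) [ 467.8 -342.9   30. ]
T green ([427.0, 237.9], [418, 230, 18, 17, 210]) [ 566.7 -307.5   30. ]
T orange ([400.1, 277.7], [396, 273, 11, 10, 60]) [ 457.6 -235.    30. ]
T orange ([480.1, 280.8], [475, 273, 11, 17, 126]) [ 454.3 -447.6   30. ]
T red ([438.9, 182.1], [433, 180, 11, 6, 51]) [ 722.3 -341.4   30. ]
T red ([337.4, 219.1], [335, 216, 6, 7, 36]) [613.1 -64.5  30. ]
```

View pics/c1.png

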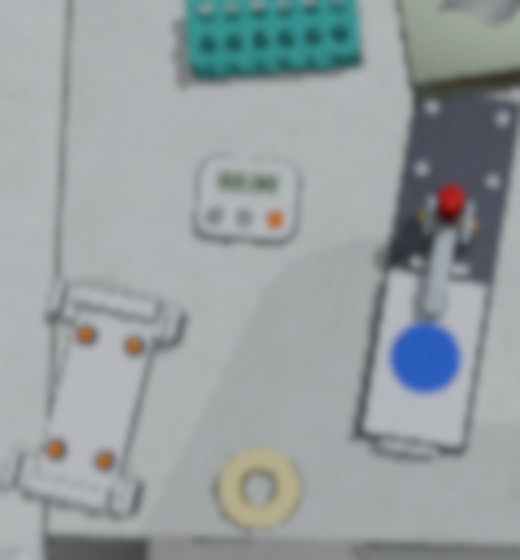

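View pics/c2.png

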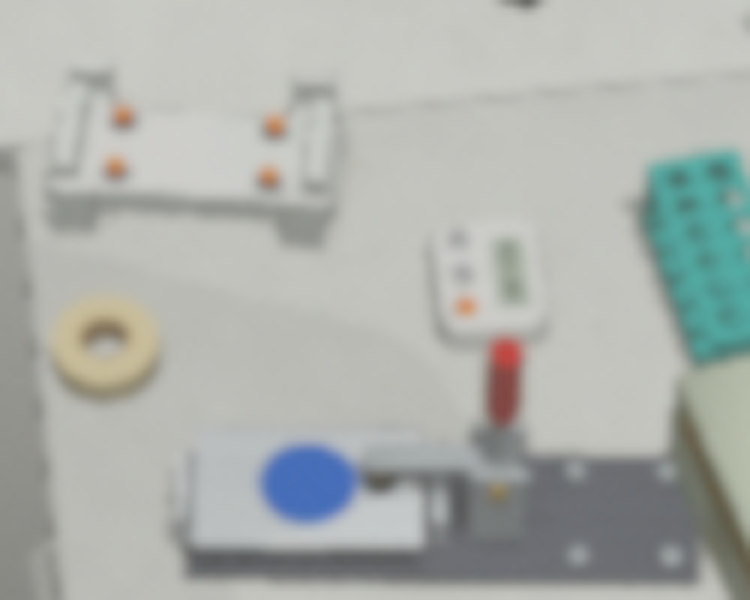

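The crops show the four catches as orange dots, at (87,335), (134,345), (56,450) and (105,460) in the top crop. The plate corners are near (388,268), (493,283), (465,452) and (360,436), and the handle tip is at (453,200).

```bash
cat >> h.py <<'E'
np.set_printoptions(precision=1,suppress=True)
ROI={"S":(245,170,370,410),"T":(225,180,470,310)}
def bbc(f,col,roi,which=0):
    b=sorted(blobs(f,col,roi)[0],key=lambda t:-t[1][4])[which][1]; return (b[0]+(b[2]-1)/2,b[1]+(b[3]-1)/2)
def tool(dworld,s=None):
    "world shift (mm) -> row units in tool axes"
    R=np.array((s or telemetry.sense())["eef_rot"]); return np.round(R.T@np.array(dworld,float)/25,2)
E
python3 - <<'E'
from h import *
S=grab_frame("scene");T=grab_frame("top")
for n,f,g in (("S",S,dict(blue=(270,325,320,370),green=(315,300,350,345),orange=(275,285,300,320))),("T",T,dict(blue=(420,255,465,295),green=(410,220,445,255),orange=(385,265,415,290)))):
    for (c,roi),h in zip(g.items(),(28,42,49)):
        p=bbc(f,c,roi); print(n,c,p,cast(f,*p,h))
pt=[(246.75,253.75),(258.5,256.25),(239,282.5),(251.25,285)]
ps=[(290.7,191),(289.7,199.7),(265.3,189.3),(264.2,198)]
def refine(f,p):
    u,v=map(round,p); a=f["pixels"][v-4:v+5,u-4:u+5].astype(float); w=np.clip(a[...,0]-a[...,2]-25,0,None); y,x=np.mgrid[v-4:v+5,u-4:u+5]; return (x*w).sum()/w.sum(),(y*w).sum()/w.sum()
for pp,f in((pt,T),(ps,S)):
    C=np.array([cast(f,*refine(f,p),28) for p in pp]);print(C, "mid",C.mean(0),"axis",np.degrees(np.arctan2(*( (C[0]+C[1]-C[2]-C[3])[1::-1]))), np.linalg.norm(C[0]+C[1]-C[2]-C[3])/2)
dT=bbc(T,"blue",(315,245,350,275));dS=bbc(S,"blue",(280,240,310,260));print("disc",cast(T,*dT,32),cast(S,*dS,32))
c=[cast(T,x/4+225,y/4+170,32) for x,y in ((388,268),(493,283),(465,452),(360,436))];print(np.array(c),np.mean(c,0))
for a,b in((2,1),(3,0)): print(np.degrees(np.arctan2(*((c[b]-c[a])[1::-1]))))
print("knob",cast(T,337.4,219.1,142),cast(S,329.2,228.3,142))
s=telemetry.sense();R=s["eef_rot"];print("tool x yaw",np.degrees(np.arctan2(R[1,0],R[0,0])))
E
```

```text
S blue (296.0, 345.0) [ 467.4 -339.6   28. ]
S green (331.0, 324.0) [ 565.7 -299.2   42. ]
S orange (286.0, 303.5) [ 454.9 -226.5   49. ]
T blue (441.0, 274.5) [ 468.8 -344.5   28. ]
T green (426.5, 238.0) [ 564.7 -303.7   42. ]
T orange (401.0, 277.5) [ 457.1 -234.5   49. ]
[[514.7 181.8  28. ]
 [507.8 148.7  28. ]
 [436.7 198.8  28. ]
 [429.8 165.3  28. ]] mid [472.2 173.6  28. ] axis -12.165535759037134 79.77880009452355
[[515.8 181.5  28. ]
 [508.6 147.8  28. ]
 [437.8 198.4  28. ]
 [430.8 164.6  28. ]] mid [473.2 173.1  28. ] axis -12.195686923332753 79.72555080467428
disc [503.4 -49.2  32. ] [504.7 -47.2  32. ]
[[562.7 -23.6  32. ]
 [554.  -94.8  32. ]
 [439.7 -77.9  32. ]
 [448.8  -7.5  32. ]] [501.3 -51.   32. ]
-8.443350522729235
-8.059987930282805
knob [593.2 -62.3 142. ] [595.2 -61.5 142. ]
tool x yaw 25.19692934236304
```

```bash
cat >> h.py <<'E'
from scipy.spatial.transform import Rotation as Ro
def goto(xyz,yaw):
    "row units from here to a tool-down pose with tool x at yaw (deg)"
    s=telemetry.sense(); R=np.array(s["eef_rot"]); c,n=np.cos(np.radians(yaw)),np.sin(np.radians(yaw))
    G=np.array([[c,n,0],[n,-c,0],[0,0,-1.]]); v=np.degrees(Ro.from_matrix(R.T@G).as_rotvec())/6
    print("t",s["clock"].round(1),"at",s["ee_pos"],"->",np.round(R.T@(np.array(xyz,float)-s["ee_pos"])/25,2).tolist(),np.round(v,2).tolist(),"w",round(s["gripper_width"],3),"F",s["contact_force"])
E
python3 -c "
from h import *
goto([563.5,-56.7,223],-8.3)"
```

```text
Traceback (most recent call last):
  File "h.py", line 31, in goto
    print("t",s["clock"].round(1),"at",s["ee_pos"],"->",np.round(R.T@(np.array(xyz,float)-s["ee_pos"])/25,2).tolist(),np.round(v,2).tolist(),"w",round(s["gripper_width"],3),"F",s["contact_force"])
              ^^^^^^^^^^^^^^^^
AttributeError: 'float' object has no attribute 'round'
```

```bash
sed -i 's/s\["clock"\].round(1)/round(s["clock"],1)/' h.py; python3 -c "
from h import *
goto([563.5,-56.7,223],-8.3)"
```

```text
t 0.3 at [ 255.3 -542.7  223.2] -> [19.43, -12.34, 0.02] [-0.01, 0.0, 5.58] w 0.997 F [-0.1  0.7  0. ]
```

Emit:
send_rows --rows '[[[19.4,-12.3,0,0,0,5.58,0],[19.4,-12.3,0,0,0,5.58,0],[19.4,-12.3,0,0,0,5.58,0],[19.4,-12.3,0,0,0,5.58,0],[19.4,-12.3,0,0,0,5.58,0]]]'

```text
clock: 0.72
ee_pos: [365.3, -369.8, 223.6]
eef_rot: [[0.989, -0.151, 0.0], [-0.151, -0.989, -0.0], [0.0, 0.0, -1.0]]
contact_force: [1.5, -0.8, 0.9]
gripper_width: 0.304
gripper_force: 0.0
```

```bash
python3 -c "
from h import *
goto([563.5,-56.7,223],-8.3)"
```

```text
t 0.7 at [ 365.3 -369.8  223.6] -> [5.95, -13.58, 0.02] [0.0, -0.0, -0.06] w 0.304 F [ 1.5 -0.8  0.9]
```

Emit:
send_rows --rows '[[[0.6,-1.36,0,0,0,0,0],[1.2,-2.7,0,0,0,0,0],[1.8,-4.1,0,0,0,0,0],[2.4,-5.4,0,0,0,0,0],[3.0,-6.8,0,0,0,0,0]]]'

```text
clock: 1.13
ee_pos: [464.2, -212.2, 223.8]
eef_rot: [[0.99, -0.144, 0.0], [-0.144, -0.99, -0.0], [0.0, 0.0, -1.0]]
contact_force: [-0.5, -0.9, -0.8]
gripper_width: -0.002
gripper_force: 0.0
```

Emit:
send_rows --rows '[[[0.6,-1.3,0,0,0,0,0],[1.2,-2.6,0,0,0,0,0],[1.8,-3.9,0,0,0,0,0],[2.4,-5.2,0,0,0,0,0],[2.9,-6.3,0,0,0,0,0]]]'

```text
clock: 1.55
ee_pos: [559.0, -66.0, 223.7]
eef_rot: [[0.99, -0.143, 0.001], [-0.143, -0.99, 0.0], [0.001, -0.0, -1.0]]
contact_force: [-0.4, -0.5, 0.2]
gripper_width: -0.0
gripper_force: 0.0
```

```bash
python3 -c "
from h import *
goto([563.5,-56.7,223],-8.3)"
```

```text
t 1.6 at [559.  -66.  223.7] -> [0.13, -0.39, 0.03] [-0.0, -0.0, 0.01] w -0.0 F [-0.4 -0.5  0.2]
```

Emit:
send_rows --rows '[[[0,-0.2,1.4,0,0,0,0],[0,-0.2,2.8,0,0,0,0],[0,-0.2,4.2,0,0,0,0],[0,-0.2,4.28,0,0,0,0],[0,-0.2,4.28,0,0,0,0]]]'

```text
clock: 1.97
ee_pos: [556.7, -62.8, 115.0]
eef_rot: [[0.99, -0.144, -0.005], [-0.144, -0.99, 0.001], [-0.005, -0.001, -1.0]]
contact_force: [0.2, 0.2, 1.0]
gripper_width: 0.001
gripper_force: 0.0
```

Emit:
send_rows --rows '[[[0.4,0,0,0,0,0,0],[0.8,0,0,0,0,0,0],[1.2,0,0,0,0,0,0],[1.6,0,0,0,0,0,0],[2.0,0,0,0,0,0,0]]]'

```text
clock: 2.38
ee_pos: [610.4, -71.1, 118.0]
eef_rot: [[0.99, -0.144, 0.003], [-0.144, -0.99, -0.001], [0.003, 0.0, -1.0]]
contact_force: [-0.0, -0.0, -0.5]
gripper_width: -0.004
gripper_force: 0.2
```

Emit:
send_rows --rows '[[[0.3,0,0,0,0,0,0],[0.6,0,0,0,0,0,0],[0.9,0,0,0,0,0,0],[1.2,0,0,0,0,0,0],[1.2,0,0,0,0,0,0]]]'

```text
clock: 2.8
ee_pos: [639.7, -75.2, 116.7]
eef_rot: [[0.99, -0.144, 0.002], [-0.144, -0.99, -0.0], [0.002, -0.0, -1.0]]
contact_force: [0.8, -0.5, -0.2]
gripper_width: -0.002
gripper_force: 0.0
```

```bash
python3 -c "
from h import *
goto([504,-48,150],-8.3)
S=grab_frame('scene'); cv2.imwrite('pics/c3.png',cv2.resize(S['pixels'][170:290,245:405,::-1],None,fx=4.5,fy=4.5))"
```

```text
t 2.8 at [639.7 -75.2 116.7] -> [-5.53, -0.29, -1.34] [-0.0, -0.02, 0.0] w -0.002 F [ 0.8 -0.5 -0.2]
```

View pics/c3.png

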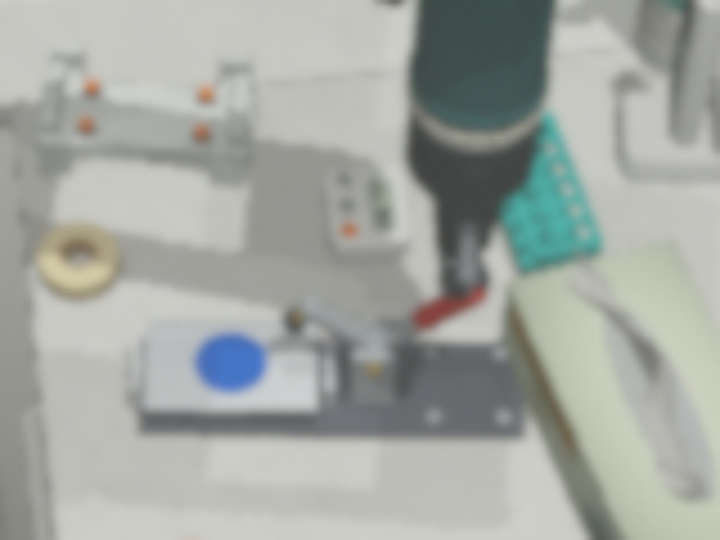

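The clamp is part open: the arm is rising at (330,320) and the handle is leaning at (450,308), with the finger against it. I'll push a little further, then lift.

Emit:
send_rows --rows '[[[0.4,0,0,0,0,0,0],[0.8,0,0,0,0,0,0],[0.8,0,0,0,0,0,0],[0.8,0,-1.4,0,0,0,0],[0.8,0,-2.8,0,0,0,0]]]'

```text
clock: 3.27
ee_pos: [655.6, -77.3, 184.7]
eef_rot: [[0.99, -0.144, -0.006], [-0.144, -0.99, 0.001], [-0.006, -0.001, -1.0]]
contact_force: [1.2, -0.5, 0.2]
gripper_width: -0.001
gripper_force: 0.0
```

Emit:
send_rows --rows '[[[-1.4,0,-0.5,0,0,0,100],[-2.8,0,-0.5,0,0,0,100],[-4.2,-0.3,-0.5,0,0,0,100],[-5.6,-0.3,-0.5,0,0,0,100],[-6.3,-0.3,-0.5,0,0,0,100]]]'

```text
clock: 3.68
ee_pos: [498.1, -46.3, 198.9]
eef_rot: [[0.99, -0.144, -0.004], [-0.144, -0.99, 0.001], [-0.004, -0.0, -1.0]]
contact_force: [-0.9, -0.4, -0.6]
gripper_width: 0.706
gripper_force: 0.0
```

```bash
python3 -c "
from h import *
S=grab_frame('scene'); goto([504,-48,150],-8.3); cv2.imwrite('pics/c4.png',cv2.resize(S['pixels'][170:290,245:405,::-1],None,fx=4.5,fy=4.5))"
```

```text
t 3.7 at [495.8 -45.9 198.7] -> [0.35, 0.04, 1.95] [-0.0, 0.06, 0.01] w 0.793 F [-3.4  1.5 -0.8]
```

View pics/c4.png

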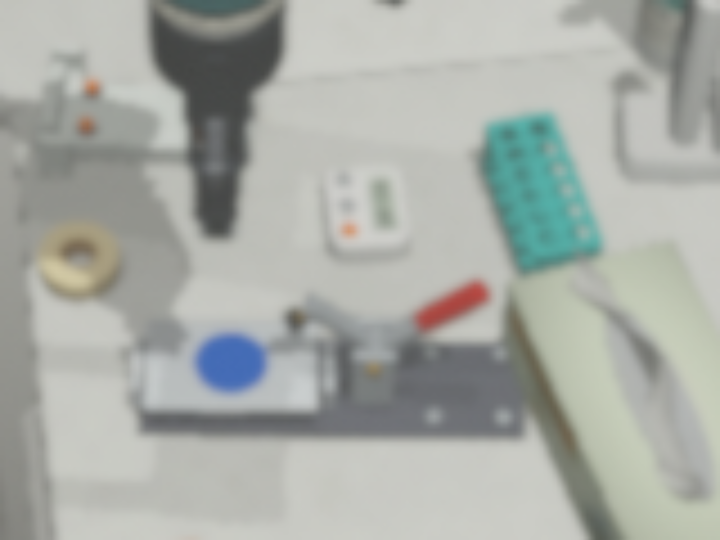

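The handle (tip at crop (487,290)) and the arm (tip at (300,312)) haven't moved since the last view. I'll compute the clamp angle.

```bash
python3 -c "
from h import *
S=grab_frame('scene')
a=np.radians(-8.3);ux=np.array([np.cos(a),np.sin(a),0]);n=np.array([-ux[1],ux[0],0]);h=np.array([504,-48,0])+90*ux+[0,0,52]
for x,y in((487,290),(418,325),(300,312),(375,365)):
    o,d=ray(S,x/4.5+245,y/4.5+170);p=o+d*(n@(h-o))/(n@d);q=p-h;print(q@ux,q[2],np.arctan2(q@ux,q[2]))
"
```

```text
70.2920318642708 62.10796832752271 0.8471327853569955
29.69648550127427 23.2470304401254 0.9066185565135192
-44.98220041050066 36.04084665861433 -0.8953091079171526
4.450293841333029 -22.591980428908528 2.9470972700380704
```

```bash
python3 -c "
from h import *
goto([597,-61.5,195],-8.3)"
```

```text
t 3.8 at [499.  -46.6 199.1] -> [3.97, 0.02, 0.15] [-0.0, 0.03, 0.01] w 0.873 F [1.3 0.8 0.1]
```

Emit:
send_rows --rows '[[[1.3,0,0,0,0,0,0],[2.6,0,0,0,0,0,0],[3.9,0,0,0,0,0,0],[3.97,0,0,0,0,0,0],[3.97,0,0,0,0,0,0]]]'

```text
clock: 4.2
ee_pos: [603.9, -62.6, 198.9]
eef_rot: [[0.99, -0.144, 0.002], [-0.144, -0.99, -0.0], [0.002, 0.0, -1.0]]
contact_force: [0.2, 0.1, -0.1]
gripper_width: 0.194
gripper_force: 0.0
```

Emit:
send_rows --rows '[[[0,0,0,0,0,0,0],[0,0,1.3,0,0,0,0],[0,0,2.6,0,0,0,0],[0,0,3.9,0,0,0,0],[0,0,3.9,0,0,0,0]]]'

```text
clock: 4.62
ee_pos: [595.1, -60.7, 96.0]
eef_rot: [[0.989, -0.144, -0.011], [-0.144, -0.99, 0.003], [-0.012, -0.001, -1.0]]
contact_force: [-1.1, 0.7, -1.1]
gripper_width: -0.001
gripper_force: 0.0
```

Emit:
send_rows --rows '[[[0.5,0,0,0,0,0,0],[1.0,0,0,0,0,0,0],[1.5,0,0,0,0,0,0],[2.0,0,0,0,0,0,0],[2.5,0,0,0,0,0,0]]]'

```text
clock: 5.03
ee_pos: [663.3, -70.9, 103.7]
eef_rot: [[0.99, -0.144, 0.001], [-0.144, -0.99, -0.0], [0.001, -0.0, -1.0]]
contact_force: [0.4, 0.3, 0.1]
gripper_width: -0.001
gripper_force: 0.0
```

Emit:
send_rows --rows '[[[0.1,0,0,0,0,0,0],[0,0,-0.5,0,0,0,0],[0,0,-2,0,0,0,0],[0,0,-3.3,0,0,0,0],[0,0,-3.9,0,0,0,0]]]'

```text
clock: 5.45
ee_pos: [663.5, -71.0, 205.2]
eef_rot: [[0.99, -0.144, 0.005], [-0.144, -0.99, -0.001], [0.005, 0.0, -1.0]]
contact_force: [0.2, -0.3, 0.7]
gripper_width: -0.0
gripper_force: 0.0
```

Emit:
send_rows --rows '[[[-1.4,0,0,0,0,0,100],[-2.8,0,0,0,0,0,100],[-4.2,-0.1,0,0,0,0,100],[-5.6,-0.1,0,0,0,0,100],[-6.4,-0.1,0,0,0,0,100]]]'

```text
clock: 5.87
ee_pos: [499.0, -44.0, 200.0]
eef_rot: [[0.99, -0.144, -0.003], [-0.144, -0.99, 0.001], [-0.003, -0.0, -1.0]]
contact_force: [-1.4, 0.8, -0.8]
gripper_width: 0.707
gripper_force: 0.0
```

```bash
python3 -c "
from h import *
S=grab_frame('scene'); goto([504,-48,150],-8.3); cv2.imwrite('pics/c5.png',cv2.resize(S['pixels'][170:290,245:405,::-1],None,fx=4.5,fy=4.5))"
```

```text
t 5.9 at [495.8 -43.3 199.8] -> [0.36, 0.14, 1.99] [-0.0, 0.07, 0.01] w 0.792 F [-5.2  1.1  0.6]
```

View pics/c5.png

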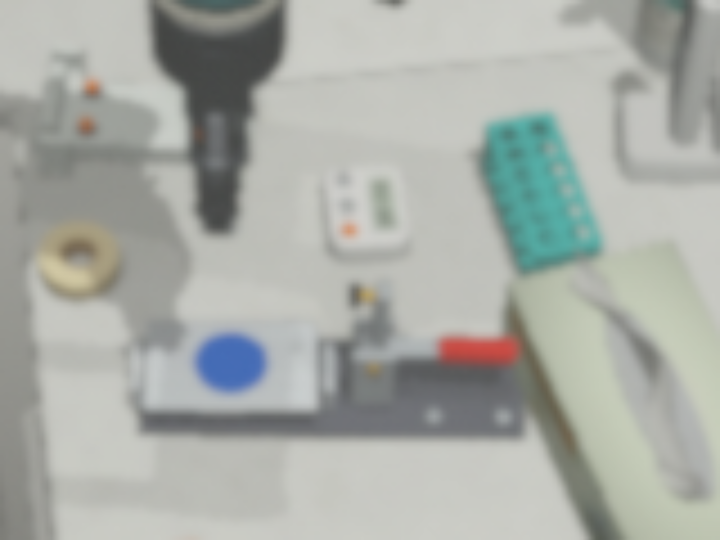

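The clamp now lies fully open: the handle is horizontal at (480,350) and the arm upright at (375,305). The plate hasn't moved, with its disc at (231,362).

Emit:
send_rows --rows '[[[0.2,0.1,1.3,0,0,0,100],[0.2,0.1,2.6,0,0,0,100],[0.2,0.1,4,0,0,0,100],[0.2,0.1,4.5,0,0,0,100],[0.2,0.1,4.5,0,0,0,100]]]'

```text
clock: 6.33
ee_pos: [505.9, -47.8, 84.9]
eef_rot: [[0.99, -0.144, -0.006], [-0.144, -0.99, 0.002], [-0.006, -0.001, -1.0]]
contact_force: [-0.7, 0.2, -0.1]
gripper_width: 1.0
gripper_force: 0.0
```

Emit:
send_rows --rows '[[[0,0,0,0,0,0,100],[0,0,0,0,0,0,100],[0,0,0,0,0,0,100]]]'

```text
clock: 6.58
ee_pos: [510.8, -48.8, 88.5]
eef_rot: [[0.99, -0.144, 0.003], [-0.144, -0.99, -0.001], [0.003, 0.0, -1.0]]
contact_force: [0.4, 0.1, -0.9]
gripper_width: 1.002
gripper_force: 0.0
```

```bash
python3 -c "
from h import *
goto([504,-48,32],-8.3)"
```

```text
t 6.6 at [510.8 -48.8  88.5] -> [-0.28, 0.01, 2.26] [0.0, -0.03, 0.0] w 1.002 F [ 0.4  0.1 -0.9]
```

Emit:
send_rows --rows '[[[-0.27,0,0.8,0,0,0,100],[-0.27,0,1.6,0,0,0,100],[-0.27,0,2.1,0,0,0,100],[-0.27,0,2.25,0,0,0,100],[-0.27,0,2.25,0,0,0,100]]]'

```text
clock: 7.0
ee_pos: [502.9, -47.6, 30.6]
eef_rot: [[0.99, -0.144, -0.0], [-0.144, -0.99, 0.0], [-0.0, -0.0, -1.0]]
contact_force: [0.3, 0.1, -0.0]
gripper_width: 1.002
gripper_force: 0.0
```

Emit:
send_rows --rows '[[[0,0,0,0,0,0,100],[0,0,0,0,0,0,60],[0,0,0,0,0,0,60],[0,0,0,0,0,0,60],[0,0,0,0,0,0,60]]]' --newtons 80

```text
clock: 7.42
ee_pos: [503.2, -47.6, 30.9]
eef_rot: [[0.99, -0.144, 0.001], [-0.144, -0.99, -0.0], [0.001, 0.0, -1.0]]
contact_force: [0.2, -0.4, 0.3]
gripper_width: 0.599
gripper_force: 0.0
```

```bash
python3 -c "
from h import *
goto([504,-48,32],-8.3)"
```

```text
t 7.4 at [503.2 -47.6  30.9] -> [0.03, 0.01, -0.04] [0.0, -0.01, 0.0] w 0.599 F [ 0.2 -0.4  0.3]
```

The fingers went to 51 mm with no force, so I'll look.

```bash
python3 -c "
from h import *
S=grab_frame('scene');T=grab_frame('top'); a=cv2.resize(S['pixels'][190:280,265:365,::-1],None,fx=5,fy=5);b=cv2.resize(T['pixels'][190:300,280:370,::-1],None,fx=4,fy=4)
b=cv2.copyMakeBorder(b,0,450-440,0,0,0);cv2.imwrite('pics/c6.png',cv2.resize(np.hstack([a,b]),(800,420)))"
```

```text
(no output)
```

View pics/c6.png

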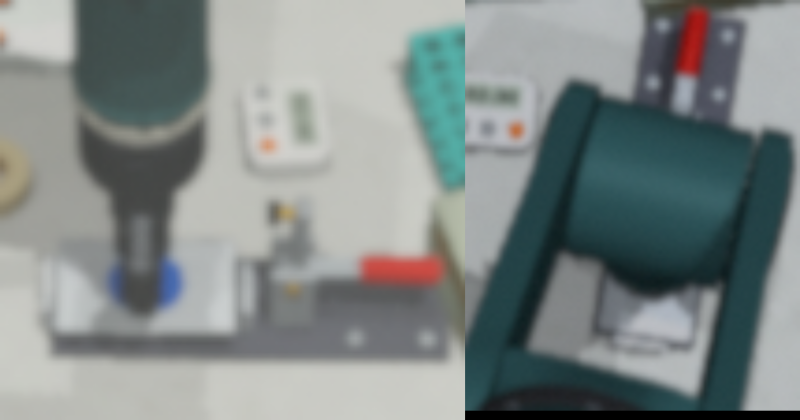

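```bash
python3 -c "
from h import *
S=grab_frame('scene');print(r.finger_overhang)
a=np.radians(-8.3);n=np.array([-np.sin(a),np.cos(a),0]);h=np.array([503.2,-47.6,0])
for off in(-25,-30,-35,-40):
  for px in((295.1,256.8),(295.1,254.5)):
    o,d=ray(S,*px);p=o+d*(n@(h-o)+off)/(n@d);print(off,px,p)
print(telemetry.sense())
b=blobs(S,'blue',(280,235,315,270))[0];print(b)
"
```

```text
19.0
-25 (295.1, 256.8) [498.9 -72.2  35.1]
-25 (295.1, 254.5) [499.  -72.3  47. ]
-30 (295.1, 256.8) [498.3 -77.2  42.7]
-30 (295.1, 254.5) [498.4 -77.2  54.6]
-35 (295.1, 256.8) [497.8 -82.2  50.3]
-35 (295.1, 254.5) [497.8 -82.2  62.2]
-40 (295.1, 256.8) [497.2 -87.1  58. ]
-40 (295.1, 254.5) [497.2 -87.2  69.7]
{'clock': 7.5667, 'joint_pos': array([-0.2,  0.5,  1.9,  0. ,  0.7,  1.5]), 'qd': array([-0.,  0.,  0.,  0., -0.,  0.]), 'tau': array([  0. , -49. , -15.6,   0. ,  -0. ,   0. ]), 'ee_pos': array([502.9, -47.6,  30.5]), 'eef_rot': array([[ 1. , -0.1,  0. ],
       [-0.1, -1. ,  0. ],
       [ 0. , -0. , -1. ]]), 'contact_force': array([ 0.4, -0.6,  0.2]), 'wrist_torque': array([ 0., -0., -0.]), 'gripper_force': 0.0, 'gripper_width': 0.5974104330715082}
[([300.9, 250.2], [300, 246, 3, 9, 24])]
```

```bash
python3 -c "
from h import *
S=grab_frame('scene')
for c,off,pxs in(([495.8,-43.3,200],-34,[(293.4,221.6)]),([495.8,-43.3,200],-45,[(293.4,221.6)]),([639.7,-75.2,116.7],0,[(347.2,235.5)]),([639.7,-75.2,116.7],-10,[(347.2,235.5)])):
  a=np.radians(-8.3);n=np.array([-np.sin(a),np.cos(a),0]);h=np.array(c)
  for px in pxs:
    o,d=ray(S,*px);p=o+d*(n@(h-o)+off)/(n@d);print(c[2],off,px,p)
"
```

```text
200 -34 (293.4, 221.6) [494.8 -77.5 211.4]
200 -45 (293.4, 221.6) [493.6 -88.5 226.1]
116.7 0 (347.2, 235.5) [644.4 -75.9 119. ]
116.7 -10 (347.2, 235.5) [641.6 -85.6 133.1]
```

Emit:
send_rows --rows '[[[0,0,0.08,0,0,0,60],[0,0,0.16,0,0,0,60],[0,0,0.16,0,0,0,60]]]'

```text
clock: 7.87
ee_pos: [502.5, -47.5, 25.9]
eef_rot: [[0.99, -0.144, -0.001], [-0.144, -0.99, 0.0], [-0.001, -0.0, -1.0]]
contact_force: [-0.6, 0.1, 0.6]
gripper_width: 0.603
gripper_force: 0.0
```

Emit:
send_rows --rows '[[[0,0,0.08,0,0,0,60],[0,0,0.08,0,0,0,60]]]'

```text
clock: 8.03
ee_pos: [502.5, -47.5, 24.0]
eef_rot: [[0.99, -0.144, -0.001], [-0.144, -0.99, 0.0], [-0.001, -0.0, -1.0]]
contact_force: [0.2, -0.9, -0.4]
gripper_width: 0.6
gripper_force: 0.0
```

Emit:
send_rows --rows '[[[0,0,0.08,0,0,0,60],[0,0,0.08,0,0,0,60]]]'

```text
clock: 8.2
ee_pos: [502.6, -47.5, 22.1]
eef_rot: [[0.99, -0.144, -0.0], [-0.144, -0.99, 0.0], [-0.0, -0.0, -1.0]]
contact_force: [0.8, -0.6, -0.3]
gripper_width: 0.603
gripper_force: 0.0
```

Emit:
send_rows --rows '[[[0,0,0.08,0,0,0,60],[0,0,0.08,0,0,0,60]]]'

```text
clock: 8.37
ee_pos: [502.9, -47.6, 21.0]
eef_rot: [[0.99, -0.144, 0.0], [-0.144, -0.99, 0.0], [0.0, -0.0, -1.0]]
contact_force: [-2.4, -0.3, 10.8]
gripper_width: 0.601
gripper_force: 5.1
```

Emit:
send_rows --rows '[[[0,0,-0.4,0,0,0,100],[0,0,-0.5,0,0,0,100],[0,0,-0.5,0,0,0,100],[0,0,-0.5,0,0,0,100],[0,0,-0.5,0,0,0,100]]]'

```text
clock: 8.78
ee_pos: [502.8, -47.6, 32.8]
eef_rot: [[0.99, -0.144, 0.0], [-0.144, -0.99, 0.0], [0.0, -0.0, -1.0]]
contact_force: [-1.3, 0.1, -0.1]
gripper_width: 1.001
gripper_force: 0.0
```

Emit:
send_rows --rows '[[[0,0,0.3,0,0,0,100],[0,0,0.6,0,0,0,100],[0,0,0.9,0,0,0,100],[0,0,1.2,0,0,0,100],[0,0,1.2,0,0,0,100]]]'

```text
clock: 9.2
ee_pos: [501.4, -47.2, 0.9]
eef_rot: [[0.99, -0.144, -0.003], [-0.144, -0.99, 0.001], [-0.003, -0.0, -1.0]]
contact_force: [-1.1, 0.1, -0.1]
gripper_width: 1.003
gripper_force: 0.0
```

```bash
python3 -c "
from h import *
goto([504,-48,3],-8.3)"
```

```text
t 9.2 at [501.4 -47.2   0.9] -> [0.11, 0.01, -0.08] [-0.0, 0.03, 0.0] w 1.003 F [-1.1  0.1 -0.1]
```

Now close on the plate.

Emit:
send_rows --rows '[[[0.05,0,-0.04,0,0,0,70],[0.05,0,-0.04,0,0,0,60],[0.05,0,-0.04,0,0,0,60],[0.05,0,-0.04,0,0,0,60],[0.05,0,-0.04,0,0,0,60]]]' --newtons 60

```text
clock: 9.62
ee_pos: [504.4, -47.8, 4.2]
eef_rot: [[0.99, -0.144, 0.001], [-0.144, -0.99, -0.0], [0.001, -0.0, -1.0]]
contact_force: [-0.6, 0.8, 1.0]
gripper_width: 0.775
gripper_force: 66.8
```

Emit:
send_rows --rows '[[[0,0,0,0,0,0,60],[0,0,0,0,0,0,60]]]'

```text
clock: 9.78
ee_pos: [504.4, -47.8, 4.1]
eef_rot: [[0.99, -0.144, 0.001], [-0.144, -0.99, -0.0], [0.001, -0.0, -1.0]]
contact_force: [0.4, -0.6, 1.8]
gripper_width: 0.779
gripper_force: 67.0
```

Emit:
send_rows --rows '[[[0,0,-0.3,0,0,0,60],[0,0,-1.0,0,0,0,60],[0,0,-2.0,0,0,0,60],[0,0,-3.0,0,0,0,60],[0,0,-3.2,0,0,0,60]]]'

```text
clock: 10.2
ee_pos: [506.1, -48.2, 87.5]
eef_rot: [[0.99, -0.144, 0.005], [-0.144, -0.99, -0.001], [0.005, 0.0, -1.0]]
contact_force: [0.2, 0.3, -1.0]
gripper_width: 0.775
gripper_force: 67.1
```

```bash
python3 -c "
from h import *
goto([472.7,173.3,84],-12.2)"
```

```text
t 10.2 at [506.1 -48.2  87.5] -> [-2.6, -8.57, 0.12] [0.0, -0.05, 0.65] w 0.775 F [ 0.2  0.3 -1. ]
```

Emit:
send_rows --rows '[[[-0.25,-0.8,0,0,0,0.1,60],[-0.6,-1.8,0,0,0,0.2,60],[-0.9,-2.9,0,0,0,0.3,60],[-1.2,-3.9,0,0,0,0.4,60],[-1.5,-5.0,0,0,0,0.65,60]]]'

```text
clock: 10.62
ee_pos: [484.1, 82.2, 83.7]
eef_rot: [[0.977, -0.212, -0.001], [-0.212, -0.977, -0.0], [-0.001, 0.0, -1.0]]
contact_force: [0.1, -0.1, -1.2]
gripper_width: 0.779
gripper_force: 67.1
```

Emit:
send_rows --rows '[[[-0.4,-1,0,0,0,0,60],[-0.6,-2,0,0,0,0,60],[-0.9,-2.9,0,0,0,0,60],[-1.2,-3.5,0,0,0,0,60],[-1.2,-3.6,0,0,0,0,60]]]'

```text
clock: 11.03
ee_pos: [473.2, 178.0, 83.6]
eef_rot: [[0.978, -0.209, -0.001], [-0.209, -0.978, 0.001], [-0.001, -0.0, -1.0]]
contact_force: [-1.0, 0.1, -0.8]
gripper_width: 0.771
gripper_force: 67.1
```

Emit:
send_rows --rows '[[[0,0,0,0,0,0,60],[0,0,0,0,0,0,60],[0,0,0,0,0,0,60],[0,0,0,0,0,0,60]]]'

```text
clock: 11.37
ee_pos: [474.7, 174.7, 83.8]
eef_rot: [[0.977, -0.212, -0.0], [-0.212, -0.977, -0.0], [-0.0, 0.0, -1.0]]
contact_force: [-0.5, 0.6, -1.2]
gripper_width: 0.776
gripper_force: 67.1
```

```bash
python3 -c "
from h import *
goto([472.7,173.3,84],-12.2)
S=grab_frame('scene');T=grab_frame('top'); a=cv2.resize(S['pixels'][150:240,230:330,::-1],None,fx=4,fy=4);b=cv2.resize(T['pixels'][220:310,210:310,::-1],None,fx=4,fy=4)
cv2.imwrite('pics/c7.png',np.hstack([a,b]))"
```

```text
t 11.4 at [474.7 174.7  83.8] -> [-0.07, 0.07, -0.01] [0.0, 0.0, -0.01] w 0.776 F [-0.5  0.6 -1.2]
```

View pics/c7.png

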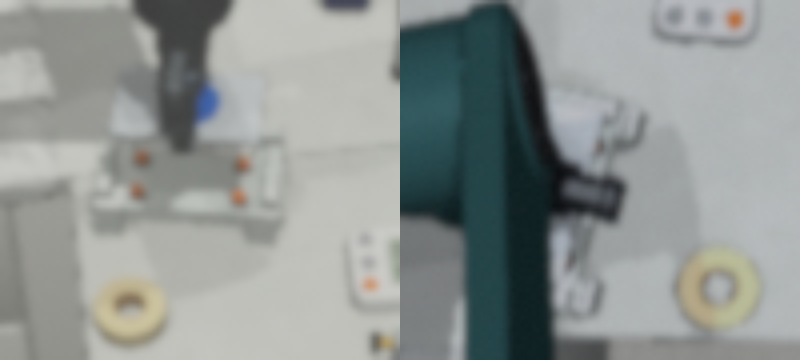

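The plate is held level above the holder: its near edge runs from (108,137) to (268,140), and the catches show below at (142,157), (243,162), (138,190) and (238,196).

Emit:
send_rows --rows '[[[-0.07,0.07,0.6,0,0,0,60],[-0.07,0.07,1.2,0,0,0,60],[-0.07,0.07,1.6,0,0,0,60],[-0.07,0.07,1.8,0,0,0,60],[-0.07,0.07,1.8,0,0,0,60]]]'

```text
clock: 11.88
ee_pos: [471.8, 173.9, 37.8]
eef_rot: [[0.977, -0.211, -0.002], [-0.211, -0.977, -0.0], [-0.002, 0.001, -1.0]]
contact_force: [-0.4, -0.2, -0.8]
gripper_width: 0.777
gripper_force: 67.1
```

Emit:
send_rows --rows '[[[0,0,0.25,0,0,0,60],[0,0,0.5,0,0,0,60],[0,0,0.75,0,0,0,60],[0,0,1.0,0,0,0,60],[0,0,1.0,0,0,0,60]]]'

```text
clock: 12.3
ee_pos: [471.7, 174.2, 12.8]
eef_rot: [[0.978, -0.211, -0.002], [-0.211, -0.978, -0.0], [-0.002, 0.001, -1.0]]
contact_force: [-0.5, 0.1, -1.8]
gripper_width: 0.777
gripper_force: 67.1
```

```bash
python3 -c "
from h import *
goto([472.7,173.3,8],-12.2)"
```

```text
t 12.3 at [471.7 174.2  12.8] -> [0.05, 0.03, 0.19] [0.01, 0.02, 0.0] w 0.777 F [-0.5  0.1 -1.8]
```

Now press down in small steps.

Emit:
send_rows --rows '[[[0,0,0.06,0,0,0,60],[0,0,0.12,0,0,0,60],[0,0,0.18,0,0,0,60],[0,0,0.24,0,0,0,60],[0,0,0.24,0,0,0,60]]]'

```text
clock: 12.72
ee_pos: [472.6, 174.4, 7.9]
eef_rot: [[0.977, -0.211, 0.0], [-0.211, -0.977, 0.0], [0.0, -0.0, -1.0]]
contact_force: [-0.5, -0.1, -1.2]
gripper_width: 0.777
gripper_force: 67.2
```

Emit:
send_rows --rows '[[[0,0,0.06,0,0,0,60],[0,0,0.12,0,0,0,60],[0,0,0.16,0,0,0,60],[0,0,0.16,0,0,0,60]]]'

```text
clock: 13.05
ee_pos: [472.7, 174.4, 3.9]
eef_rot: [[0.977, -0.211, 0.0], [-0.211, -0.977, 0.0], [0.0, -0.0, -1.0]]
contact_force: [-0.7, -0.3, 3.5]
gripper_width: 0.777
gripper_force: 67.6
```

Emit:
send_rows --rows '[[[0,0,0.05,0,0,0,60],[0,0,0.1,0,0,0,60],[0,0,0.1,0,0,0,60]]]'

```text
clock: 13.3
ee_pos: [472.7, 174.4, 1.3]
eef_rot: [[0.977, -0.211, 0.0], [-0.211, -0.977, 0.0], [0.0, -0.0, -1.0]]
contact_force: [-0.3, -0.6, 1.5]
gripper_width: 0.776
gripper_force: 67.5
```

Emit:
send_rows --rows '[[[0,0,0.04,0,0,0,60],[0,0,0.08,0,0,0,60],[0,0,0.08,0,0,0,60]]]'

```text
clock: 13.55
ee_pos: [472.7, 174.4, 0.1]
eef_rot: [[0.977, -0.211, 0.0], [-0.211, -0.977, 0.0], [0.0, -0.0, -1.0]]
contact_force: [-2.6, -0.9, 13.1]
gripper_width: 0.777
gripper_force: 68.6
```

Emit:
send_rows --rows '[[[0,0,0.03,0,0,0,60],[0,0,0.03,0,0,0,60]]]'

```text
clock: 13.72
ee_pos: [472.7, 174.4, -0.0]
eef_rot: [[0.977, -0.211, 0.001], [-0.211, -0.977, 0.0], [0.001, -0.001, -1.0]]
contact_force: [-4.4, -1.7, 22.8]
gripper_width: 0.775
gripper_force: 69.5
```

Emit:
send_rows --rows '[[[0,0,-0.05,0,0,0,100],[0,0,-0.05,0,0,0,100],[0,0,-0.05,0,0,0,100],[0,0,-0.4,0,0,0,100],[0,0,-1.5,0,0,0,100]]]'

```text
clock: 14.13
ee_pos: [469.6, 173.6, 33.8]
eef_rot: [[0.977, -0.211, -0.007], [-0.211, -0.977, -0.001], [-0.007, 0.003, -1.0]]
contact_force: [0.0, -0.7, -0.1]
gripper_width: 0.999
gripper_force: 0.0
```

Emit:
send_rows --rows '[[[0,0,-1,0,0,0,0],[0,0,-1.5,0,0,0,0],[0,0,-1.5,0,0,0,0],[0,0,-1.5,0,0,0,0],[0,0,-1.5,0,0,0,0]]]'

```text
clock: 14.55
ee_pos: [471.9, 174.2, 73.1]
eef_rot: [[0.977, -0.211, -0.001], [-0.211, -0.977, -0.0], [-0.001, 0.0, -1.0]]
contact_force: [0.5, -0.0, 0.1]
gripper_width: 0.299
gripper_force: 0.0
```

```bash
python3 -c "
from h import *
goto([472.7,173.3,40],-12.2)
S=grab_frame('scene'); cv2.imwrite('pics/c8.png',cv2.resize(S['pixels'][160:230,235:315,::-1],None,fx=8,fy=8,interpolation=cv2.INTER_CUBIC))"
```

```text
t 14.6 at [471.9 174.2  73.1] -> [0.04, 0.03, 1.33] [0.0, 0.01, 0.0] w 0.299 F [ 0.5 -0.   0.1]
```

View pics/c8.png

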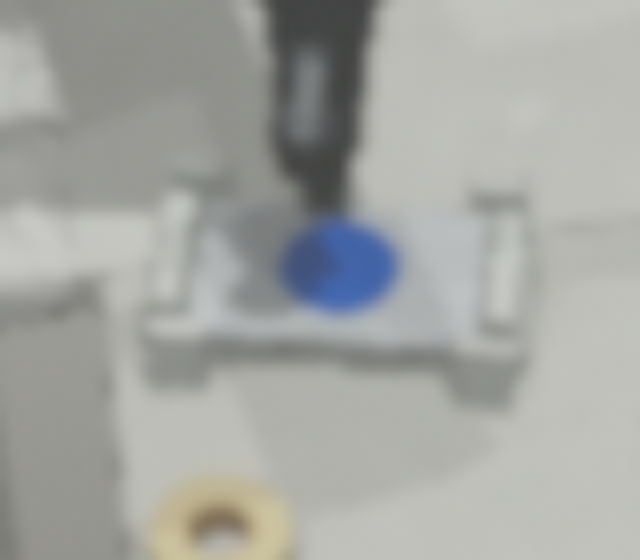

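The plate is down in the holder: disc at (340,265), level between the stops, no catch showing. Next I'll measure the beakers while the view is clear.

```bash
cat > meas.py <<'E'
from h import *
S=grab_frame("scene");T=grab_frame("top")
H=dict(blue=28,green=42,orange=49)
for n,f,g in (("S",S,dict(blue=(260,315,340,410),green=(310,290,360,350),orange=(265,280,305,322))),("T",T,dict(blue=(410,245,475,300),green=(400,215,450,256),orange=(380,260,418,295)))):
    for c,roi in g.items():
        try:
            p=bbc(f,c,roi); b=sorted(blobs(f,c,roi)[0],key=lambda t:-t[1][4])[0]; print(n,c,p,cast(f,*p,H[c]),b[1])
        except IndexError: print(n,c,"none")
E
python3 meas.py; python3 -c "
from h import *
goto([468,-342,150],-12.2)"
```

```text
S blue (296.0, 345.0) [ 467.4 -339.6   28. ] [285, 331, 23, 29, 490]
S green (331.0, 324.0) [ 565.7 -299.2   42. ] [325, 312, 13, 25, 241]
S orange (286.0, 303.5) [ 454.9 -226.5   49. ] [282, 292, 9, 24, 165]
T blue (441.0, 274.5) [ 468.8 -344.5   28. ] [428, 263, 27, 24, 499]
T green (426.5, 238.0) [ 564.7 -303.7   42. ] [418, 230, 18, 17, 208]
T orange (401.0, 277.5) [ 457.1 -234.5   49. ] [396, 273, 11, 10, 64]
t 14.7 at [471.6 174.1  72.6] -> [4.21, 20.21, -3.09] [0.01, 0.02, 0.0] w 0.026 F [0.1 0.5 0.2]
```

Emit:
send_rows --rows '[[[0,0,-1.2,0,0,0,100],[0.3,1,-2.4,0,0,0,100],[0.6,2.4,-3.0,0,0,0,100],[0.9,4.0,-3.09,0,0,0,100],[1.2,5.6,-3.09,0,0,0,100]]]'

```text
clock: 15.12
ee_pos: [473.0, 30.0, 151.7]
eef_rot: [[0.978, -0.209, 0.002], [-0.209, -0.978, -0.0], [0.002, -0.0, -1.0]]
contact_force: [1.0, 0.3, -0.4]
gripper_width: 0.732
gripper_force: 0.0
```

Emit:
send_rows --rows '[[[0.3,1.55,0,0,0,0,100],[0.6,3.1,0,0,0,0,100],[0.9,4.65,0,0,0,0,100],[1.2,6.2,0,0,0,0,100],[1.5,7.7,0,0,0,0,100]]]'

```text
clock: 15.53
ee_pos: [467.4, -166.8, 150.1]
eef_rot: [[0.977, -0.211, -0.001], [-0.211, -0.977, 0.001], [-0.002, -0.0, -1.0]]
contact_force: [0.5, 0.2, 0.1]
gripper_width: 0.998
gripper_force: 0.0
```

Emit:
send_rows --rows '[[[0.3,1.5,0,0,0,0,100],[0.6,3.0,0,0,0,0,100],[0.9,4.5,0,0,0,0,100],[1.2,5.8,0,0,0,0,100],[1.5,6.9,0,0,0,0,100]]]'

```text
clock: 15.95
ee_pos: [467.7, -343.9, 149.7]
eef_rot: [[0.977, -0.212, -0.001], [-0.212, -0.977, 0.001], [-0.001, -0.001, -1.0]]
contact_force: [0.2, 0.4, 0.3]
gripper_width: 1.0
gripper_force: 0.0
```

Emit:
send_rows --rows '[[[0,0,0,0,0,0,100],[0,0,0,0,0,0,100],[0,0,0,0,0,0,100]]]'

```text
clock: 16.2
ee_pos: [467.8, -340.4, 149.8]
eef_rot: [[0.977, -0.212, -0.002], [-0.212, -0.977, 0.002], [-0.002, -0.002, -1.0]]
contact_force: [-0.3, 0.5, -0.5]
gripper_width: 0.995
gripper_force: 0.0
```

```bash
python3 -c "
from h import *
goto([468,-342,6],-12.2)"; python3 meas.py | grep -v green
```

```text
t 16.2 at [ 467.8 -340.4  149.8] -> [0.04, 0.07, 5.75] [-0.02, 0.02, -0.0] w 0.995 F [-0.3  0.5 -0.5]
S blue (296.5, 345.5) [ 468.5 -341.2   28. ] [286, 332, 22, 28, 420]
S orange (285.0, 311.5) [ 449.4 -250.    49. ] [284, 308, 3, 8, 21]
T blue (435.0, 277.0) [ 461.8 -328.4   28. ] [427, 269, 17, 17, 198]
T orange (401.0, 277.5) [ 457.1 -234.5   49. ] [396, 273, 11, 10, 66]
```

Emit:
send_rows --rows '[[[0.02,0.06,1.0,0,0,0,100],[0.02,0.06,2.0,0,0,0,100],[0.02,0.06,3.0,0,0,0,100],[0.02,0.06,3.5,0,0,0,100],[0.02,0.06,3.8,0,0,0,100]]]'

```text
clock: 16.72
ee_pos: [467.6, -340.4, 53.9]
eef_rot: [[0.978, -0.209, -0.003], [-0.209, -0.978, 0.003], [-0.003, -0.002, -1.0]]
contact_force: [-0.5, 0.3, -0.6]
gripper_width: 1.002
gripper_force: 0.0
```

Emit:
send_rows --rows '[[[0,0,0.4,0,0,0,100],[0,0,0.8,0,0,0,100],[0,0,1.2,0,0,0,100],[0,0,1.6,0,0,0,100],[0,0,1.8,0,0,0,100]]]'

```text
clock: 17.13
ee_pos: [468.5, -342.7, 9.7]
eef_rot: [[0.978, -0.211, -0.001], [-0.211, -0.978, 0.001], [-0.001, -0.0, -1.0]]
contact_force: [-0.0, -0.2, -0.5]
gripper_width: 1.001
gripper_force: 0.0
```

Emit:
send_rows --rows '[[[0,0,0.05,0,0,0,90],[0,0,0.05,0,0,0,85],[0,0,0.05,0,0,0,80],[0,0,0.05,0,0,0,65],[0,0,0.05,0,0,0,65]]]' --newtons 25

```text
clock: 17.55
ee_pos: [469.1, -343.4, 10.2]
eef_rot: [[0.977, -0.211, 0.001], [-0.211, -0.977, -0.001], [0.001, 0.001, -1.0]]
contact_force: [-0.1, -0.5, 1.6]
gripper_width: 0.769
gripper_force: 28.2
```

Emit:
send_rows --rows '[[[0,0,0,0,0,0,65],[0,0,0,0,0,0,65]]]'

```text
clock: 17.72
ee_pos: [469.1, -343.4, 10.2]
eef_rot: [[0.977, -0.211, 0.001], [-0.211, -0.977, -0.001], [0.001, 0.001, -1.0]]
contact_force: [-0.3, 0.2, 3.9]
gripper_width: 0.771
gripper_force: 28.4
```

Emit:
send_rows --rows '[[[0,0,-0.4,0,0,0,65],[0,0,-1.4,0,0,0,65],[0,0,-2.6,0,0,0,65],[0,0,-4.0,0,0,0,65],[0,0,-5.2,0,0,0,65]]]'

```text
clock: 18.13
ee_pos: [468.6, -342.8, 141.7]
eef_rot: [[0.977, -0.211, 0.0], [-0.211, -0.977, 0.0], [-0.0, -0.0, -1.0]]
contact_force: [0.4, -1.3, -0.8]
gripper_width: 0.774
gripper_force: 28.5
```

```bash
python3 -c "
from h import *
goto([472.7,173.8,150],-12.2)"
```

```text
t 18.1 at [ 468.6 -342.8  141.7] -> [-4.2, -20.23, -0.33] [-0.0, 0.0, 0.0] w 0.774 F [ 0.4 -1.3 -0.8]
```

Emit:
send_rows --rows '[[[-0.2,-0.9,-0.2,0,0,0,65],[-0.5,-2.2,-0.3,0,0,0,65],[-0.8,-3.6,-0.3,0,0,0,65],[-1.1,-5.0,-0.3,0,0,0,65],[-1.4,-6.4,-0.3,0,0,0,65]]]'

```text
clock: 18.55
ee_pos: [467.8, -177.8, 147.8]
eef_rot: [[0.977, -0.212, 0.0], [-0.212, -0.977, 0.0], [0.0, -0.0, -1.0]]
contact_force: [1.3, 0.8, -1.2]
gripper_width: 0.776
gripper_force: 28.5
```

Emit:
send_rows --rows '[[[-0.3,-1.4,0,0,0,0,65],[-0.6,-2.8,0,0,0,0,65],[-0.9,-4.2,0,0,0,0,65],[-1.2,-5.6,0,0,0,0,65],[-1.4,-7.0,0,0,0,0,65]]]'

```text
clock: 18.97
ee_pos: [470.0, 1.0, 147.6]
eef_rot: [[0.977, -0.211, -0.0], [-0.211, -0.977, 0.0], [-0.0, -0.0, -1.0]]
contact_force: [0.7, -0.2, -1.1]
gripper_width: 0.772
gripper_force: 28.5
```

Emit:
send_rows --rows '[[[-0.3,-1.4,0,0,0,0,65],[-0.6,-2.8,0,0,0,0,65],[-0.9,-4.2,0,0,0,0,65],[-1.2,-5.4,0,0,0,0,65],[-1.4,-6.6,0,0,0,0,65]]]'

```text
clock: 19.38
ee_pos: [470.5, 169.7, 147.6]
eef_rot: [[0.978, -0.21, -0.0], [-0.21, -0.978, 0.0], [-0.0, 0.0, -1.0]]
contact_force: [0.4, -0.7, -1.1]
gripper_width: 0.768
gripper_force: 28.5
```

Emit:
send_rows --rows '[[[0,0,0,0,0,0,65],[0,0,0,0,0,0,65],[0,0,0,0,0,0,65],[0,0,0,0,0,0,65]]]'

```text
clock: 19.72
ee_pos: [471.4, 166.8, 147.2]
eef_rot: [[0.977, -0.212, -0.0], [-0.212, -0.977, -0.0], [-0.0, 0.0, -1.0]]
contact_force: [-0.0, 0.3, -1.2]
gripper_width: 0.773
gripper_force: 28.6
```

```bash
python3 -c "
from h import *
goto([472.7,173.8,39],-12.2)"
```

```text
t 19.7 at [471.4 166.8 147.2] -> [-0.01, -0.29, 4.33] [0.0, 0.0, -0.0] w 0.773 F [-0.   0.3 -1.2]
```

Emit:
send_rows --rows '[[[0,-0.29,0.8,0,0,0,65],[0,-0.29,1.8,0,0,0,65],[0,-0.29,2.8,0,0,0,65],[0,-0.29,3.6,0,0,0,65],[0,-0.29,4.0,0,0,0,65]]]'

```text
clock: 20.13
ee_pos: [471.7, 173.2, 45.1]
eef_rot: [[0.977, -0.213, -0.004], [-0.213, -0.977, -0.001], [-0.003, 0.002, -1.0]]
contact_force: [-0.7, -0.6, -0.7]
gripper_width: 0.775
gripper_force: 28.6
```

Emit:
send_rows --rows '[[[0,0,0.1,0,0,0,65],[0,0,0.2,0,0,0,65],[0,0,0.28,0,0,0,65],[0,0,0.32,0,0,0,65],[0,0,0.32,0,0,0,65]]]'

```text
clock: 20.55
ee_pos: [473.8, 175.0, 39.9]
eef_rot: [[0.977, -0.211, 0.001], [-0.211, -0.977, 0.0], [0.001, -0.001, -1.0]]
contact_force: [0.2, 0.1, -0.6]
gripper_width: 0.768
gripper_force: 28.6
```

Emit:
send_rows --rows '[[[0,0,0.03,0,0,0,65],[0,0,0.03,0,0,0,65]]]'

```text
clock: 20.72
ee_pos: [473.5, 175.1, 38.9]
eef_rot: [[0.978, -0.211, 0.001], [-0.211, -0.978, 0.0], [0.001, -0.001, -1.0]]
contact_force: [-0.4, 0.3, -1.4]
gripper_width: 0.773
gripper_force: 28.6
```

Lower by a further millimetre, then release and rise.

Emit:
send_rows --rows '[[[0,0,0.03,0,0,0,65],[0,0,0.04,0,0,0,65],[0,0,0.04,0,0,0,65]]]'

```text
clock: 20.97
ee_pos: [473.5, 175.1, 38.2]
eef_rot: [[0.978, -0.211, 0.001], [-0.211, -0.978, 0.0], [0.001, -0.0, -1.0]]
contact_force: [-1.6, -0.8, 6.9]
gripper_width: 0.773
gripper_force: 29.2
```

Emit:
send_rows --rows '[[[0,0,0,0,0,0,85],[0,0,0,0,0,0,100],[0,0,0,0,0,0,100],[0,0,0,0,0,0,100]]]'

```text
clock: 21.3
ee_pos: [473.2, 175.0, 37.4]
eef_rot: [[0.977, -0.211, 0.0], [-0.211, -0.977, 0.0], [-0.0, -0.0, -1.0]]
contact_force: [-0.4, -0.8, -0.4]
gripper_width: 1.004
gripper_force: 0.0
```

Emit:
send_rows --rows '[[[0,0,-0.5,0,0,0,100],[0,0,-1.4,0,0,0,100],[0,0,-2.6,0,0,0,100],[0,0,-4.0,0,0,0,100],[0,0,-4.5,0,0,0,100]]]'

```text
clock: 21.72
ee_pos: [475.3, 175.5, 153.8]
eef_rot: [[0.977, -0.211, 0.005], [-0.211, -0.978, 0.001], [0.005, -0.002, -1.0]]
contact_force: [0.5, 0.2, 0.1]
gripper_width: 0.996
gripper_force: 0.0
```

```bash
python3 -c "
from h import *
goto([565,-301.5,150],-12.2)
S=grab_frame('scene');p=bbc(S,'blue',(250,160,310,220));print(p,cast(S,*p,56))
cv2.imwrite('pics/c9.png',cv2.resize(S['pixels'][150:240,230:330,::-1],None,fx=6,fy=6,interpolation=cv2.INTER_CUBIC))";python3 meas.py
```

```text
t 21.7 at [475.3 175.5 153.8] -> [7.53, 17.89, 0.14] [-0.02, -0.05, 0.0] w 0.996 F [0.5 0.2 0.1]
(277.0, 186.0) [474.7 180.7  56. ]
S blue none
S green (331.0, 324.0) [ 565.7 -299.2   42. ] [325, 312, 13, 25, 221]
S orange (286.0, 303.5) [ 454.9 -226.5   49. ] [282, 292, 9, 24, 164]
T blue none
T green (426.5, 238.0) [ 564.7 -303.7   42. ] [418, 230, 18, 17, 209]
T orange (401.0, 277.5) [ 457.1 -234.5   49. ] [396, 273, 11, 10, 61]
```

View pics/c9.png

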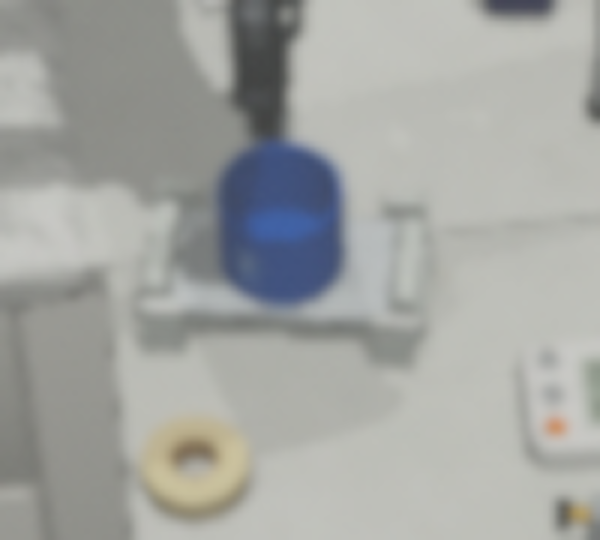

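Blue stands upright on the middle of the plate: rim centre about (280,190), base at (283,285).

```bash
python3 -c "
from h import *
S=grab_frame('scene');T=grab_frame('top')
print(cast(S,356,352,160),cast(T,456,222,160),cast(T,452,140,160), cast(T,438.9,182.1,104))
cv2.imwrite('pics/c10.png',cv2.resize(np.hstack([S['pixels'][280:400,270:390,::-1],T['pixels'][160:280,380:500,::-1]]),None,fx=3.3,fy=3.3,interpolation=cv2.INTER_CUBIC))"
```

```text
[ 597.  -435.7  160. ] [ 589.  -351.7  160. ] [ 797.3 -345.2  160. ] [ 702.9 -324.2  104. ]
```

View pics/c10.png

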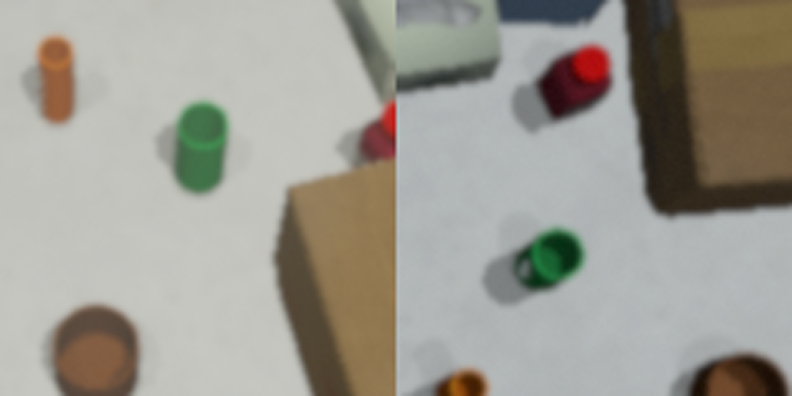

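Green stands alone. The carton's near upper corner, at (290,187) in the scene half and (700,187) in the top half, works out to about (603,-395), so there is clearance.

Emit:
send_rows --rows '[[[0.6,1.4,0,0,0,0,80],[1.2,2.9,0,0,0,0,80],[1.8,4.3,0,0,0,0,80],[2.4,5.7,0,0,0,0,80],[3.0,7.1,0,0,0,0,80]]]'

```text
clock: 22.38
ee_pos: [507.7, -15.8, 148.0]
eef_rot: [[0.978, -0.211, -0.004], [-0.211, -0.978, 0.001], [-0.004, 0.0, -1.0]]
contact_force: [1.5, 0.1, 0.5]
gripper_width: 0.8
gripper_force: 0.0
```

Emit:
send_rows --rows '[[[0.6,1.4,0,0,0,0,80],[1.2,2.9,0,0,0,0,80],[1.8,4.3,0,0,0,0,80],[2.4,5.7,0,0,0,0,80],[3.0,7.1,0,0,0,0,80]]]'

```text
clock: 22.8
ee_pos: [543.6, -205.1, 147.6]
eef_rot: [[0.977, -0.211, -0.003], [-0.211, -0.977, 0.002], [-0.004, -0.001, -1.0]]
contact_force: [0.6, 0.6, 0.3]
gripper_width: 0.802
gripper_force: 0.0
```

Emit:
send_rows --rows '[[[0.6,1.4,0,0,0,0,80],[1.2,2.9,0,0,0,0,80],[1.55,3.65,0,0,0,0,80],[1.55,3.65,0,0,0,0,80],[1.55,3.65,0,0,0,0,80]]]'

```text
clock: 23.22
ee_pos: [562.4, -301.6, 147.5]
eef_rot: [[0.977, -0.213, -0.003], [-0.213, -0.977, 0.002], [-0.003, -0.002, -1.0]]
contact_force: [-0.5, 0.3, -0.9]
gripper_width: 0.8
gripper_force: 0.0
```

Emit:
send_rows --rows '[[[0,0,0,0,0,0,80],[0,0,0,0,0,0,80],[0,0,0,0,0,0,80]]]'

```text
clock: 23.47
ee_pos: [563.0, -299.4, 149.3]
eef_rot: [[0.978, -0.21, -0.001], [-0.21, -0.978, 0.001], [-0.001, -0.001, -1.0]]
contact_force: [0.1, 1.1, -0.3]
gripper_width: 0.802
gripper_force: 0.0
```

```bash
python3 -c "
from h import *
goto([565,-302,47],-12.2)"
```

```text
t 23.5 at [ 563.  -299.4  149.3] -> [0.11, 0.09, 4.09] [-0.01, 0.01, 0.02] w 0.802 F [ 0.1  1.1 -0.3]
```

Emit:
send_rows --rows '[[[0.1,0.08,1.0,0,0,0,80],[0.1,0.08,2.0,0,0,0,80],[0.1,0.08,3.0,0,0,0,80],[0.1,0.08,3.8,0,0,0,80],[0.1,0.08,4.05,0,0,0,80]]]'

```text
clock: 23.88
ee_pos: [563.5, -301.0, 45.5]
eef_rot: [[0.978, -0.21, -0.005], [-0.21, -0.978, 0.003], [-0.005, -0.002, -1.0]]
contact_force: [-1.0, -0.0, 0.3]
gripper_width: 0.802
gripper_force: 0.0
```

Emit:
send_rows --rows '[[[0,0,0,0,0,0,70],[0,0,0,0,0,0,60],[0,0,0,0,0,0,50],[0,0,0,0,0,0,35],[0,0,0,0,0,0,35]]]' --newtons 25

```text
clock: 24.3
ee_pos: [566.7, -304.1, 50.3]
eef_rot: [[0.977, -0.211, 0.003], [-0.211, -0.977, -0.001], [0.003, 0.001, -1.0]]
contact_force: [-0.0, 1.0, 4.3]
gripper_width: 0.475
gripper_force: 26.0
```

Emit:
send_rows --rows '[[[0,0,0,0,0,0,35],[0,0,0,0,0,0,35]]]'

```text
clock: 24.47
ee_pos: [566.7, -304.1, 50.3]
eef_rot: [[0.977, -0.211, 0.003], [-0.211, -0.977, -0.001], [0.003, 0.001, -1.0]]
contact_force: [-0.3, 2.0, 7.1]
gripper_width: 0.477
gripper_force: 26.2
```

```bash
python3 -c "
from h import *
goto([473,174.5,180],-12.2)"
```

```text
t 24.5 at [ 566.7 -304.1   50.3] -> [-7.69, -17.92, -5.22] [0.01, -0.03, 0.0] w 0.477 F [-0.3  2.   7.1]
```

Emit:
send_rows --rows '[[[0,0,-0.4,0,0,0,35],[0,0,-1.4,0,0,0,35],[0,0,-2.6,0,0,0,35],[0,0,-4.0,0,0,0,35],[0,0,-5.2,0,0,0,35]]]'

```text
clock: 24.88
ee_pos: [565.4, -303.7, 181.1]
eef_rot: [[0.977, -0.211, 0.0], [-0.211, -0.977, -0.0], [0.001, 0.0, -1.0]]
contact_force: [0.9, -1.0, -0.4]
gripper_width: 0.481
gripper_force: 25.6
```

Emit:
send_rows --rows '[[[-0.4,-0.9,0,0,0,0,35],[-1.0,-2.2,0,0,0,0,35],[-1.6,-3.6,0,0,0,0,35],[-2.2,-4.9,0,0,0,0,35],[-2.7,-6.2,0,0,0,0,35]]]'

```text
clock: 25.3
ee_pos: [531.0, -136.4, 179.4]
eef_rot: [[0.977, -0.212, -0.0], [-0.212, -0.977, -0.0], [-0.0, 0.0, -1.0]]
contact_force: [0.2, 0.4, 0.3]
gripper_width: 0.474
gripper_force: 25.6
```

Emit:
send_rows --rows '[[[-0.6,-1.3,0,0,0,0,35],[-1.2,-2.6,0,0,0,0,35],[-1.7,-3.9,0,0,0,0,35],[-2.2,-5.2,0,0,0,0,35],[-2.7,-6.4,0,0,0,0,35]]]'

```text
clock: 25.72
ee_pos: [499.4, 34.4, 179.5]
eef_rot: [[0.977, -0.211, 0.001], [-0.211, -0.977, 0.0], [0.001, -0.0, -1.0]]
contact_force: [0.5, 0.0, -0.3]
gripper_width: 0.475
gripper_force: 25.6
```

Emit:
send_rows --rows '[[[-0.5,-1.3,0,0,0,0,35],[-1.0,-2.6,0,0,0,0,35],[-1.6,-3.8,0,0,0,0,35],[-2.0,-4.6,0,0,0,0,35],[-2.3,-5.3,0,0,0,0,35]]]'

```text
clock: 26.13
ee_pos: [470.7, 176.2, 179.4]
eef_rot: [[0.978, -0.21, 0.0], [-0.21, -0.978, 0.0], [0.0, -0.0, -1.0]]
contact_force: [-0.3, -0.2, -1.3]
gripper_width: 0.477
gripper_force: 25.6
```

Emit:
send_rows --rows '[[[0,0,0,0,0,0,35],[0,0,0,0,0,0,35],[0,0,0,0,0,0,35],[0,0,0,0,0,0,35]]]'

```text
clock: 26.47
ee_pos: [472.1, 173.5, 178.9]
eef_rot: [[0.977, -0.212, 0.0], [-0.212, -0.977, -0.0], [0.0, 0.0, -1.0]]
contact_force: [-0.3, -1.1, -0.2]
gripper_width: 0.475
gripper_force: 25.6
```

```bash
python3 -c "
from h import *
goto([473,174.5,82.3],-12.2)
S=grab_frame('scene');cv2.imwrite('pics/c11.png',cv2.resize(S['pixels'][110:230,220:340,::-1],None,fx=5,fy=5,interpolation=cv2.INTER_CUBIC))"
```

```text
t 26.5 at [472.1 173.5 178.9] -> [0.03, -0.05, 3.86] [0.0, -0.0, -0.01] w 0.475 F [-0.3 -1.1 -0.2]
```

View pics/c11.png

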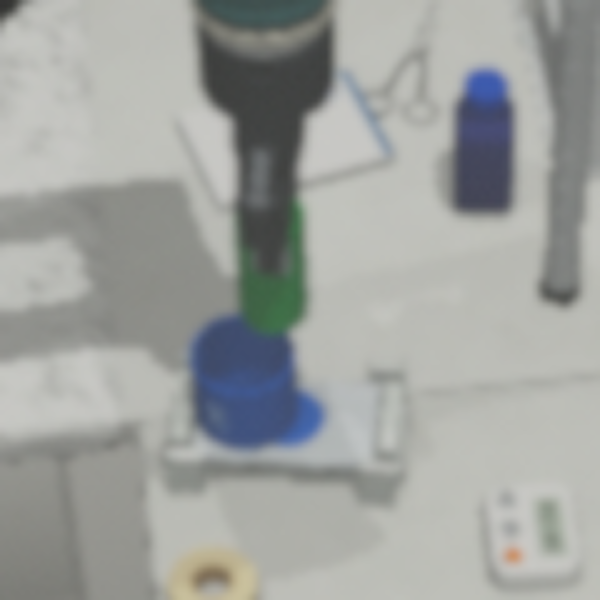

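Blue has been knocked aside. Its rim now spans about x=192 to 298 in this crop and its base bottoms at y=445; the disc shows at (300,420). I'll locate it precisely; green is still held.

```bash
python3 -c "
from h import *
S=grab_frame('scene');T=grab_frame('top')
print('S now',cast(S,245/5+220,381/5+110,56),'S before',cast(S,281/6+230,222/6+150,56))
# base-bottom points: lowest pixel of blue in columns
print(blobs(S,'blue',(250,160,300,210))[0]); print(blobs(T,'blue',(200,230,300,310))[0])
for px in((192/5+220,360/5+110),(297/5+220,360/5+110)): print('rim sides z84',cast(S,*px,84))
print('disc right', cast(S,325/5+220,415/5+110,28))
cv2.imwrite('pics/c12.png',cv2.resize(T['pixels'][220:310,210:310,::-1],None,fx=5,fy=5,interpolation=cv2.INTER_CUBIC))"
```

```text
S now [450.2 183.1  56. ] S before [473.8 176.8  56. ]
[([271.7, 190.2], [260, 182, 24, 16, 257])]
[([250.2, 262.2], [249, 261, 3, 3, 6]), ([247.1, 280.3], [240, 271, 16, 19, 212])]
rim sides z84 [418.7 180.   84. ]
rim sides z84 [482.  171.9  84. ]
disc right [498.1 172.8  28. ]
```

View pics/c12.png

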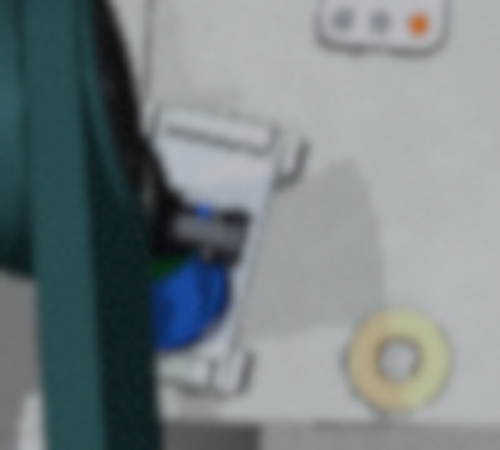

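The top view shows blue moved along the plate towards the near end stop, visible at (190,310), still inside the holder. My 14 pictures are used up, so I work from numbers now. I'll lower green into blue where it stands at about (450,181), then use it to push blue back to the middle.

```bash
python3 -c "
from h import *
goto([450.5,180.7,86],-12.2)"
```

```text
t 26.6 at [472.  173.6 178.7] -> [-0.9, -0.1, 3.71] [0.0, 0.0, -0.01] w 0.481 F [-0.2 -0.4  0.1]
```

Emit:
send_rows --rows '[[[-0.5,-0.1,0,0,0,0,35],[-0.9,-0.1,0,0,0,0,35],[-0.9,-0.1,0,0,0,0,35],[-0.9,-0.1,0.3,0,0,0,35],[-0.9,-0.1,0.8,0,0,0,35]]]'

```text
clock: 27.03
ee_pos: [451.3, 182.1, 159.3]
eef_rot: [[0.978, -0.21, 0.003], [-0.21, -0.978, 0.001], [0.003, -0.001, -1.0]]
contact_force: [-0.2, -0.4, -1.0]
gripper_width: 0.475
gripper_force: 25.6
```

Emit:
send_rows --rows '[[[0,0,0.4,0,0,0,35],[0,0,0.8,0,0,0,35],[0,0,1.1,0,0,0,35],[0,0,1.4,0,0,0,35],[0,0,1.7,0,0,0,35]]]'

```text
clock: 27.45
ee_pos: [450.3, 181.6, 115.3]
eef_rot: [[0.977, -0.211, -0.0], [-0.211, -0.977, 0.0], [-0.0, 0.0, -1.0]]
contact_force: [0.3, 0.2, -0.1]
gripper_width: 0.477
gripper_force: 25.6
```

```bash
python3 -c "
from h import *
goto([450.5,180.7,86],-12.2)"
```

```text
t 27.4 at [450.3 181.6 115.3] -> [0.01, 0.03, 1.17] [0.0, 0.0, 0.0] w 0.477 F [ 0.3  0.2 -0.1]
```

Emit:
send_rows --rows '[[[0,0,0.4,0,0,0,35],[0,0,0.7,0,0,0,35],[0,0,1.0,0,0,0,35],[0,0,1.15,0,0,0,35],[0,0,1.15,0,0,0,35]]]'

```text
clock: 27.87
ee_pos: [449.7, 181.5, 86.4]
eef_rot: [[0.977, -0.211, -0.002], [-0.211, -0.977, -0.0], [-0.002, 0.001, -1.0]]
contact_force: [-0.4, -1.5, -0.1]
gripper_width: 0.48
gripper_force: 25.6
```

Emit:
send_rows --rows '[[[0.15,0,0,0,0,0,35],[0.35,0,0,0,0,0,35],[0.6,0,0,0,0,0,35],[0.85,0,0,0,0,0,35],[1.0,0,0,0,0,0,35]]]'

```text
clock: 28.28
ee_pos: [476.4, 176.3, 87.8]
eef_rot: [[0.977, -0.211, 0.002], [-0.211, -0.977, 0.0], [0.002, -0.001, -1.0]]
contact_force: [-1.0, 0.9, -0.1]
gripper_width: 0.477
gripper_force: 25.6
```

Emit:
send_rows --rows '[[[0.1,0,0,0,0,0,35],[0.2,0,0,0,0,0,35],[0.3,0,0,0,0,0,35],[0.3,0,0,0,0,0,35],[0.3,0,0,0,0,0,35]]]'

```text
clock: 28.7
ee_pos: [482.2, 174.8, 87.4]
eef_rot: [[0.977, -0.211, 0.0], [-0.211, -0.977, 0.0], [0.0, -0.0, -1.0]]
contact_force: [0.3, -0.4, -0.4]
gripper_width: 0.477
gripper_force: 25.6
```

```bash
python3 -c "
from h import *
goto([473,174.5,82.3],-12.2)
S=grab_frame('scene');T=grab_frame('top')
HUE['blue']=(105,125,110,45)
for f,n,roi in((S,'S',(250,160,310,212)),(T,'T',(200,230,300,310))):
    for b in blobs(f,'blue',roi)[0]: print(n,b)
    m=blobs(f,'blue',roi)[1]; ys,xs=np.nonzero(m); print([(y,xs[ys==y].min(),xs[ys==y].max()) for y in np.unique(ys)])
"
```

```text
t 28.7 at [482.2 174.8  87.4] -> [-0.36, 0.09, 0.2] [-0.0, -0.0, 0.0] w 0.477 F [ 0.3 -0.4 -0.4]
S ([277.5, 191.6], [267, 183, 18, 16, 125])
[(np.int64(183), np.int64(267), np.int64(267)), (np.int64(184), np.int64(267), np.int64(268)), (np.int64(185), np.int64(267), np.int64(284)), (np.int64(186), np.int64(268), np.int64(284)), (np.int64(187), np.int64(269), np.int64(284)), (np.int64(188), np.int64(269), np.int64(284)), (np.int64(189), np.int64(271), np.int64(284)), (np.int64(190), np.int64(273), np.int64(284)), (np.int64(191), np.int64(274), np.int64(284)), (np.int64(192), np.int64(274), np.int64(284)), (np.int64(193), np.int64(274), np.int64(284)), (np.int64(194), np.int64(273), np.int64(283)), (np.int64(195), np.int64(273), np.int64(283)), (np.int64(196), np.int64(273), np.int64(282)), (np.int64(197), np.int64(273), np.int64(280)), (np.int64(198), np.int64(275), np.int64(277))]
T ([251.2, 274.8], [247, 269, 10, 12, 57])
[(np.int64(269), np.int64(254), np.int64(254)), (np.int64(270), np.int64(253), np.int64(255)), (np.int64(271), np.int64(253), np.int64(256)), (np.int64(272), np.int64(252), np.int64(256)), (np.int64(273), np.int64(251), np.int64(255)), (np.int64(274), np.int64(249), np.int64(255)), (np.int64(275), np.int64(247), np.int64(254)), (np.int64(276), np.int64(247), np.int64(253)), (np.int64(277), np.int64(247), np.int64(252)), (np.int64(278), np.int64(247), np.int64(251)), (np.int64(279), np.int64(247), np.int64(250)), (np.int64(280), np.int64(247), np.int64(248))]
```

```bash
cat > bl.py <<'E'
from h import *
S=grab_frame('scene')
a=S["pixels"].astype(int); m=(a[...,2]-a[...,0]>25)&(a[...,2]-a[...,1]>12)
m[:160]=0;m[212:]=0;m[:,:250]=0;m[:,310:]=0
for y in range(172,206,2):
    x=np.nonzero(m[y])[0]; 
    if len(x): print(y,x.min(),x.max(),len(x),end=" | ")
print(); x=np.nonzero(m)[1];y=np.nonzero(m)[0];u=((x.min()+x.max())/2,(y.min()+y.max())/2);print(u,cast(S,*u,56))
E
python3 bl.py; python3 - <<'E'
import cv2,numpy as np
# same rule on the saved picture of the first placing, for comparison
a=cv2.imread('pics/c9.png').astype(int)[:,:,::-1]; m=(a[...,2]-a[...,0]>25)&(a[...,2]-a[...,1]>12); m[:60]=0;m[:,:150]=0;m[:,450:]=0
m[:120]=0
x=np.nonzero(m)[1];y=np.nonzero(m)[0];print(x.min()/6+230,x.max()/6+230,y.min()/6+150,y.max()/6+150)
a=cv2.imread('pics/c11.png').astype(int)[:,:,::-1]; m=(a[...,2]-a[...,0]>25)&(a[...,2]-a[...,1]>12); m[:300]=0;m[:,:150]=0;m[:,400:]=0
x=np.nonzero(m[320:370])[1];y=np.nonzero(m)[0];print(x.min()/5+220,x.max()/5+220,y.max()/5+110)
E
```

```text
176 268 270 3 | 178 267 270 4 | 180 266 286 7 | 182 265 286 7 | 184 266 286 9 | 186 266 285 10 | 188 267 286 18 | 190 267 286 20 | 192 267 286 20 | 194 267 285 19 | 196 269 284 16 | 198 271 282 12 | 
(np.float64(275.5), np.float64(187.0)) [469.7 177.3  56. ]
266.5 287.1666666666667 173.0 201.33333333333334
257.8 278.8 200.0
```

Emit:
send_rows --rows '[[[0.12,0.05,0,0,0,0,35],[0.12,0.05,0,0,0,0,35],[-0.1,0.05,0,0,0,0,35],[-0.22,0.05,0,0,0,0,35],[-0.22,0.05,0,0,0,0,35]]]'

```text
clock: 29.27
ee_pos: [475.0, 174.8, 87.2]
eef_rot: [[0.978, -0.211, -0.001], [-0.211, -0.978, -0.0], [-0.001, 0.0, -1.0]]
contact_force: [-0.4, -0.2, -0.5]
gripper_width: 0.475
gripper_force: 25.6
```

Emit:
send_rows --rows '[[[0,0,0.08,0,0,0,35],[0,0,0.14,0,0,0,35],[0,0,0.18,0,0,0,35],[0,0,0.18,0,0,0,35]]]'

```text
clock: 29.6
ee_pos: [476.4, 174.7, 82.6]
eef_rot: [[0.977, -0.211, -0.0], [-0.211, -0.977, 0.0], [-0.0, 0.0, -1.0]]
contact_force: [-0.7, 0.6, 0.0]
gripper_width: 0.474
gripper_force: 25.6
```

```bash
python3 bl.py; python3 -c "
from h import *
goto([473,174.5,82.3],-12.2)"
```

```text
176 284 285 2 | 178 268 286 4 | 180 267 287 6 | 182 267 287 6 | 184 267 287 7 | 186 267 286 8 | 188 268 286 19 | 190 268 286 19 | 192 268 287 20 | 194 268 286 19 | 196 269 285 17 | 198 272 283 12 | 
(np.float64(277.0), np.float64(187.0)) [474.3 176.7  56. ]
t 29.6 at [476.4 174.7  82.7] -> [-0.13, 0.04, 0.02] [0.0, 0.0, 0.0] w 0.479 F [ 0.   1.1 -0.2]
```

Emit:
send_rows --rows '[[[0,0,0.02,0,0,0,35],[0,0,0.04,0,0,0,35],[0,0,0.04,0,0,0,55],[0,0,0.04,0,0,0,65],[0,0,0.04,0,0,0,75]]]'

```text
clock: 30.07
ee_pos: [476.4, 174.7, 81.9]
eef_rot: [[0.977, -0.211, -0.0], [-0.211, -0.977, 0.0], [-0.0, -0.0, -1.0]]
contact_force: [-0.1, 0.1, 0.8]
gripper_width: 0.746
gripper_force: 0.0
```

Emit:
send_rows --rows '[[[0,0,-0.3,0,0,0,75],[0,0,-1.0,0,0,0,75],[0,0,-2.0,0,0,0,75],[0,0,-3.2,0,0,0,75],[0,0,-4.0,0,0,0,75]]]'

```text
clock: 30.48
ee_pos: [477.1, 174.9, 184.6]
eef_rot: [[0.977, -0.211, 0.002], [-0.211, -0.977, 0.001], [0.002, -0.001, -1.0]]
contact_force: [1.1, -0.3, -0.1]
gripper_width: 0.751
gripper_force: 0.0
```

```bash
python3 bl.py|tail -1; python3 - <<'E'
from h import *
goto([456,-231,182],-12.2)
S=grab_frame('scene');T=grab_frame('top')
for n,f,roi in(('S',S,(250,140,310,212)),('T',T,(200,230,300,310))):
    for b in blobs(f,'green',roi)[0]: print(n,b)
    p=bbc(f,'green',roi); print('green at z=74/100/116',cast(f,*p,74),cast(f,*p,100),cast(f,*p,116))
for n,f,roi in(('S',S,(265,275,310,330)),('T',T,(370,255,420,300))):
    for b in blobs(f,'orange',roi)[0]: print(n,b)
    a=f["pixels"].astype(int); m=(a[...,0]-a[...,2]>35); k=np.zeros_like(m);k[roi[1]:roi[3],roi[0]:roi[2]]=1;m&=k
    ys,xs=np.nonzero(m); u=((xs.min()+xs.max())/2,(ys.min()+ys.max())/2); print(n,xs.min(),xs.max(),ys.min(),ys.max(),cast(f,*u,49))
E
```

```text
(np.float64(277.0), np.float64(187.0)) [474.3 176.7  56. ]
t 30.5 at [479.4 175.5 187.9] -> [2.51, 16.09, 0.2] [-0.03, -0.07, 0.0] w 0.751 F [0.9 0.9 2.3]
S ([277.0, 178.9], [273, 171, 10, 16, 129])
green at z=74/100/116 [478.4 195.3  74. ] [476.8 172.7 100. ] [475.8 158.8 116. ]
T ([244.2, 271.1], [238, 268, 15, 7, 84])
green at z=74/100/116 [463.1 174.2  74. ] [461.4 169.8 100. ] [460.4 167.1 116. ]
S ([286.8, 302.9], [282, 292, 9, 24, 162])
S 281 292 290 317 [ 456.2 -226.7   49. ]
T ([400.0, 277.7], [396, 273, 11, 10, 63])
T 393 407 272 283 [ 457.  -231.8   49. ]
```

Emit:
send_rows --rows '[[[0.2,1.4,0,0,0,0,75],[0.5,3.0,0,0,0,0,75],[0.7,4.6,0,0,0,0,75],[0.9,6.0,0,0,0,0,75],[1.2,7.5,0,0,0,0,75]]]'

```text
clock: 31.05
ee_pos: [464.2, -15.9, 180.7]
eef_rot: [[0.978, -0.21, -0.003], [-0.21, -0.978, 0.001], [-0.003, -0.0, -1.0]]
contact_force: [0.9, 0.5, -1.3]
gripper_width: 0.749
gripper_force: 0.0
```

Emit:
send_rows --rows '[[[0.2,1.5,0,0,0,0,75],[0.5,3.0,0,0,0,0,75],[0.7,4.5,0,0,0,0,75],[1.0,6.0,0,0,0,0,75],[1.3,7.2,0,0,0,0,75]]]'

```text
clock: 31.47
ee_pos: [458.4, -199.8, 180.7]
eef_rot: [[0.977, -0.212, -0.002], [-0.212, -0.977, 0.001], [-0.002, -0.0, -1.0]]
contact_force: [0.9, 0.0, 0.3]
gripper_width: 0.751
gripper_force: 0.0
```

Emit:
send_rows --rows '[[[0.1,1.0,0,0,0,0,75],[0.1,1.4,0,0,0,0,75],[0.1,1.4,0,0,0,0,75],[0.1,1.4,0,0,0,0,75],[0.1,1.4,0,0,0,0,75]]]'

```text
clock: 31.88
ee_pos: [454.4, -230.6, 181.2]
eef_rot: [[0.978, -0.211, -0.001], [-0.211, -0.978, 0.002], [-0.002, -0.002, -1.0]]
contact_force: [-0.1, -0.0, -0.1]
gripper_width: 0.749
gripper_force: 0.0
```

```bash
python3 -c "
from h import *
goto([458,-230.5,72],-12.2)"
```

```text
t 31.9 at [ 454.4 -230.6  181.2] -> [0.15, -0.03, 4.37] [-0.01, 0.02, 0.01] w 0.749 F [-0.1 -0.  -0.1]
```

Emit:
send_rows --rows '[[[0.13,-0.02,1.0,0,0,0,75],[0.13,-0.02,2.0,0,0,0,75],[0.13,-0.02,3.0,0,0,0,75],[0.13,-0.02,3.8,0,0,0,75],[0.13,-0.02,4.1,0,0,0,75]]]'

```text
clock: 32.3
ee_pos: [456.6, -229.6, 76.9]
eef_rot: [[0.978, -0.209, -0.004], [-0.209, -0.978, 0.003], [-0.005, -0.002, -1.0]]
contact_force: [-0.3, 1.1, -0.1]
gripper_width: 0.749
gripper_force: 0.0
```

Emit:
send_rows --rows '[[[0,0,0.2,0,0,0,75],[0,0,0.25,0,0,0,75],[0,0,0.25,0,0,0,75],[0,0,0.25,0,0,0,75]]]'

```text
clock: 32.63
ee_pos: [459.2, -232.8, 74.2]
eef_rot: [[0.978, -0.211, 0.002], [-0.211, -0.978, -0.001], [0.002, 0.001, -1.0]]
contact_force: [0.3, -0.2, 0.0]
gripper_width: 0.753
gripper_force: 0.0
```

```bash
python3 -c "
from h import *
goto([458,-230.5,72],-12.2)"
```

```text
t 32.6 at [ 459.2 -232.8   74.2] -> [-0.07, -0.08, 0.09] [0.01, -0.02, 0.01] w 0.753 F [ 0.3 -0.2  0. ]
```

Emit:
send_rows --rows '[[[-0.05,-0.06,0.06,0,0,0,65],[-0.05,-0.06,0.06,0,0,0,55],[-0.05,-0.06,0.06,0,0,0,45],[-0.05,-0.06,0.06,0,0,0,35],[-0.05,-0.06,0.06,0,0,0,25]]]' --newtons 25

```text
clock: 33.05
ee_pos: [457.8, -231.1, 72.1]
eef_rot: [[0.977, -0.211, 0.001], [-0.211, -0.977, -0.0], [0.001, 0.0, -1.0]]
contact_force: [-0.5, 1.2, 3.1]
gripper_width: 0.338
gripper_force: 24.4
```

Emit:
send_rows --rows '[[[0,0,0,0,0,0,22],[0,0,0,0,0,0,22],[0,0,0,0,0,0,22],[0,0,0,0,0,0,22]]]'

```text
clock: 33.38
ee_pos: [457.8, -231.1, 72.1]
eef_rot: [[0.977, -0.211, 0.001], [-0.211, -0.977, -0.0], [0.001, 0.0, -1.0]]
contact_force: [0.7, 1.0, 5.2]
gripper_width: 0.338
gripper_force: 24.6
```

Emit:
send_rows --rows '[[[0,0,-0.4,0,0,0,22],[0,0,-1.5,0,0,0,22],[0,0,-3.0,0,0,0,22],[0,0,-4.4,0,0,0,22],[0,0,-5.8,0,0,0,22]]]'

```text
clock: 33.8
ee_pos: [456.8, -230.6, 218.5]
eef_rot: [[0.977, -0.211, -0.001], [-0.211, -0.977, 0.0], [-0.001, -0.0, -1.0]]
contact_force: [1.3, -0.8, 0.4]
gripper_width: 0.339
gripper_force: 24.9
```

```bash
python3 -c "
from h import *
goto([476.4,174.7,215],-12.2)";python3 bl.py|tail -1
```

```text
t 33.8 at [ 456.8 -230.6  218.5] -> [-2.66, -16.01, 0.14] [-0.0, 0.01, 0.0] w 0.339 F [ 1.3 -0.8  0.4]
Traceback (most recent call last):
  File "bl.py", line 8, in <module>
    print(); x=np.nonzero(m)[1];y=np.nonzero(m)[0];u=((x.min()+x.max())/2,(y.min()+y.max())/2);print(u,cast(S,*u,56))
                                                       ~~~~~^^
ValueError: zero-size array to reduction operation minimum which has no identity
```

Emit:
send_rows --rows '[[[-0.15,-0.8,0,0,0,0,22],[-0.4,-2.1,0,0,0,0,22],[-0.6,-3.4,0,0,0,0,22],[-0.8,-4.7,0,0,0,0,22],[-1.0,-6.0,0,0,0,0,22]]]'

```text
clock: 34.27
ee_pos: [464.2, -77.8, 216.9]
eef_rot: [[0.977, -0.212, 0.0], [-0.212, -0.977, -0.0], [0.0, 0.0, -1.0]]
contact_force: [-0.8, -0.4, -0.7]
gripper_width: 0.344
gripper_force: 25.0
```

Emit:
send_rows --rows '[[[-0.2,-1.2,0,0,0,0,22],[-0.4,-2.4,0,0,0,0,22],[-0.6,-3.6,0,0,0,0,22],[-0.8,-4.6,0,0,0,0,22],[-0.9,-5.4,0,0,0,0,22]]]'

```text
clock: 34.68
ee_pos: [470.3, 59.7, 216.8]
eef_rot: [[0.978, -0.21, -0.001], [-0.21, -0.978, 0.0], [-0.001, -0.0, -1.0]]
contact_force: [0.9, -0.4, -1.3]
gripper_width: 0.338
gripper_force: 25.0
```

```bash
python3 bl.py|tail -1; python3 - <<'E'
from h import *
goto([476.4,174.7,190],-12.2)
S=grab_frame('scene');T=grab_frame('top')
for n,f,roi in(('S',S,(240,120,320,212)),('T',T,(200,230,300,310))):
  for c in('green','orange','blue'):
    for b in blobs(f,c,roi)[0]: print(n,c,b)
E
```

```text
(np.float64(277.0), np.float64(186.5)) [474.5 178.7  56. ]
t 34.7 at [470.8  62.2 216.9] -> [-0.72, -4.44, 1.09] [-0.03, 0.0, 0.02] w 0.343 F [ 0.3  2.  -1. ]
S orange ([278.6, 191.7], [275, 186, 8, 13, 91])
S blue ([316.6, 128.0], [314, 125, 6, 8, 42])
T green ([242.9, 272.2], [236, 270, 15, 5, 55])
T blue ([245.3, 276.5], [235, 272, 21, 8, 63])
```

Emit:
send_rows --rows '[[[-0.2,-1.2,0,0,0,0,22],[-0.4,-2.4,0,0,0,0,22],[-0.6,-3.5,0,0,0,0,22],[-0.7,-4.2,0,0,0,0,22],[-0.72,-4.4,0,0,0,0,22]]]'

```text
clock: 35.25
ee_pos: [477.0, 170.2, 216.7]
eef_rot: [[0.978, -0.21, 0.0], [-0.21, -0.978, 0.001], [0.0, -0.001, -1.0]]
contact_force: [-1.0, 0.6, -0.4]
gripper_width: 0.344
gripper_force: 25.1
```

Emit:
send_rows --rows '[[[0,0,0,0,0,0,22],[0,0,0,0,0,0,22],[0,0,0,0,0,0,22],[0,0,0,0,0,0,22],[0,0,0,0,0,0,22]]]'

```text
clock: 35.67
ee_pos: [476.7, 168.0, 216.6]
eef_rot: [[0.977, -0.212, -0.0], [-0.212, -0.977, -0.0], [-0.0, 0.0, -1.0]]
contact_force: [0.5, 0.7, -0.7]
gripper_width: 0.345
gripper_force: 25.1
```

```bash
python3 bl.py|tail -1; cat > go.py <<'E'
from h import *
goto([476.4,174.7,190],-12.2)
S=grab_frame('scene')
a=S["pixels"].astype(int)
go=(a[...,1]-a[...,0]>20)&(a[...,1]-a[...,2]>10); oo=(a[...,0]-a[...,2]>35)&(a[...,0]-a[...,1]>20)
for n,m in(("green",go),("orange",oo)):
    print(n,[(y,x.min(),x.max(),len(x)) for y in range(110,206,2) for x in [250+np.nonzero(m[y,250:310])[0]] if len(x)>2])
E
python3 go.py
```

```text
(np.float64(277.0), np.float64(187.0)) [474.3 176.7  56. ]
t 35.7 at [476.8 168.2 216.7] -> [-0.07, -0.25, 1.07] [0.0, 0.0, -0.01] w 0.343 F [-0.1 -0.  -0.8]
green [(172, np.int64(271), np.int64(282), 3), (174, np.int64(270), np.int64(282), 13), (176, np.int64(270), np.int64(282), 13), (178, np.int64(270), np.int64(282), 13), (180, np.int64(270), np.int64(282), 13), (182, np.int64(270), np.int64(282), 13), (184, np.int64(271), np.int64(282), 12), (186, np.int64(273), np.int64(280), 8)]
orange [(156, np.int64(273), np.int64(280), 8), (158, np.int64(272), np.int64(280), 9), (160, np.int64(273), np.int64(280), 8), (162, np.int64(273), np.int64(280), 8), (164, np.int64(273), np.int64(281), 9), (166, np.int64(273), np.int64(281), 9), (168, np.int64(273), np.int64(281), 9), (170, np.int64(273), np.int64(280), 8), (172, np.int64(275), np.int64(278), 4)]
```

```bash
cat > gx.py <<'E'
from h import *
S=grab_frame('scene'); a=S["pixels"].astype(float)
def col(ch,rows,lo=262,hi=292):
    # sub-pixel silhouette centre: intensity-weighted colour difference
    w=np.clip(ch[rows[0]:rows[1],lo:hi],0,None); w=np.minimum(w,np.percentile(w,80)); w[w<0.15*w.max()]=0
    return (w*np.arange(lo,hi)).sum()/w.sum()
g=a[...,1]-np.maximum(a[...,0],a[...,2]); o=a[...,0]-a[...,2]-20
s=telemetry.sense()["ee_pos"]; print("tcp",s)
def xat(c,y,z):
    f=lambda x: proj(S,(x,y,z))[0]-c
    from scipy.optimize import brentq
    return brentq(f,300,700)
def report(gr,orr,zo,yo):
    cg,co=col(g,gr),col(o,orr); print("cols",cg,co,"green x",xat(cg,174.7,100),"orange x",xat(co,yo,zo))
zmid=s[2]-72+25
report((176,183),(158,170),zmid,s[1])
print("rows expected: green z84..116",proj(S,(475,174.7,84)),proj(S,(475,174.7,116)),"orange bottom/top",proj(S,(475,s[1],s[2]-72)),proj(S,(475,s[1],s[2]+26)))
E
python3 gx.py
```

```text
tcp [476.8 168.5 216.7]
cols 276.301656665797 276.6631914893617 green x 473.35010800186103 orange x 476.03102256961756
rows expected: green z84..116 (np.float64(277.0123106910048), np.float64(181.5273987617493)) (np.float64(276.6755270282509), np.float64(174.5343185954023)) orange bottom/top (np.float64(276.58703868991824), np.float64(169.62463193190183)) (np.float64(275.4663292697132), np.float64(146.20186123761005))
```

Emit:
send_rows --rows '[[[-0.1,-0.2,0.2,0,0,0,22],[-0.18,-0.26,0.4,0,0,0,22],[-0.18,-0.26,0.75,0,0,0,22],[-0.18,-0.26,0.75,0,0,0,22],[-0.18,-0.26,0.75,0,0,0,22]]]'

```text
clock: 36.23
ee_pos: [472.8, 176.3, 196.9]
eef_rot: [[0.978, -0.211, -0.002], [-0.211, -0.978, -0.0], [-0.002, 0.001, -1.0]]
contact_force: [-1.0, 0.2, 0.0]
gripper_width: 0.342
gripper_force: 25.1
```

Emit:
send_rows --rows '[[[0,0,0,0,0,0,22],[0,0,0,0,0,0,22],[0,0,0,0,0,0,22]]]'

```text
clock: 36.48
ee_pos: [474.0, 176.4, 198.1]
eef_rot: [[0.977, -0.211, 0.001], [-0.211, -0.977, 0.0], [0.0, -0.0, -1.0]]
contact_force: [-1.2, -0.7, -0.4]
gripper_width: 0.344
gripper_force: 25.1
```

```bash
sed -i 's/(158,170),zmid/(156,170),zmid/' gx.py; python3 gx.py; python3 go.py
```

```text
tcp [474.  176.4 198.2]
cols 276.26280420173555 275.54412032263934 green x 473.23218244345287 orange x 472.95732796031507
rows expected: green z84..116 (np.float64(277.0123106910048), np.float64(181.5273987617493)) (np.float64(276.6755270282509), np.float64(174.5343185954023)) orange bottom/top (np.float64(276.5068063131353), np.float64(171.8553618104511)) (np.float64(275.3956712747203), np.float64(148.82370993985654))
t 36.5 at [474.  176.4 198.2] -> [0.11, 0.04, 0.33] [-0.0, -0.0, 0.0] w 0.346 F [-0.3 -0.5  0.1]
green [(174, np.int64(270), np.int64(282), 3), (176, np.int64(270), np.int64(282), 13), (178, np.int64(270), np.int64(282), 13), (180, np.int64(270), np.int64(282), 13), (182, np.int64(271), np.int64(282), 12), (184, np.int64(271), np.int64(282), 12), (186, np.int64(273), np.int64(280), 8)]
orange [(158, np.int64(272), np.int64(279), 5), (160, np.int64(271), np.int64(279), 9), (162, np.int64(271), np.int64(279), 9), (164, np.int64(272), np.int64(279), 8), (166, np.int64(272), np.int64(279), 8), (168, np.int64(272), np.int64(280), 9), (170, np.int64(272), np.int64(279), 8), (172, np.int64(272), np.int64(279), 8), (174, np.int64(274), np.int64(278), 5)]
```

Emit:
send_rows --rows '[[[0,0.04,0.15,0,0,0,22],[0,0.04,0.3,0,0,0,22],[0,0.04,0.4,0,0,0,22],[0,0.04,0.5,0,0,0,22],[0,0.04,0.5,0,0,0,22]]]'

```text
clock: 37.0
ee_pos: [473.0, 175.2, 184.6]
eef_rot: [[0.977, -0.211, -0.001], [-0.211, -0.977, -0.0], [-0.001, 0.0, -1.0]]
contact_force: [-0.1, 0.3, -0.8]
gripper_width: 0.346
gripper_force: 25.1
```

Emit:
send_rows --rows '[[[0,0,0.1,0,0,0,22],[0,0,0.2,0,0,0,22],[0,0,0.2,0,0,0,22]]]'

```text
clock: 37.25
ee_pos: [473.2, 175.3, 179.9]
eef_rot: [[0.977, -0.211, -0.001], [-0.211, -0.977, -0.0], [-0.001, 0.0, -1.0]]
contact_force: [-0.4, 0.1, -0.8]
gripper_width: 0.344
gripper_force: 25.1
```

Emit:
send_rows --rows '[[[0,0,0.2,0,0,0,22],[0,0,0.4,0,0,0,22],[0,0,0.6,0,0,0,22],[0,0,0.8,0,0,0,22],[0,0,0.9,0,0,0,22]]]'

```text
clock: 37.67
ee_pos: [472.9, 175.2, 156.9]
eef_rot: [[0.977, -0.211, -0.001], [-0.211, -0.977, -0.0], [-0.001, 0.0, -1.0]]
contact_force: [-0.4, 0.6, -1.0]
gripper_width: 0.344
gripper_force: 25.1
```

Emit:
send_rows --rows '[[[0,0,0.2,0,0,0,22],[0,0,0.4,0,0,0,22],[0,0,0.6,0,0,0,22],[0,0,0.8,0,0,0,22],[0,0,0.9,0,0,0,22]]]'

```text
clock: 38.08
ee_pos: [473.1, 175.3, 134.6]
eef_rot: [[0.977, -0.211, -0.001], [-0.211, -0.977, -0.0], [-0.001, 0.0, -1.0]]
contact_force: [0.4, 0.0, -0.1]
gripper_width: 0.347
gripper_force: 25.1
```

Emit:
send_rows --rows '[[[0,0,0.2,0,0,0,22],[0,0,0.4,0,0,0,22],[0,0,0.6,0,0,0,22],[0,0,0.75,0,0,0,22],[0,0,0.75,0,0,0,22]]]'

```text
clock: 38.5
ee_pos: [472.9, 175.2, 115.7]
eef_rot: [[0.977, -0.211, -0.001], [-0.211, -0.977, -0.0], [-0.001, 0.0, -1.0]]
contact_force: [-0.1, 0.8, -0.6]
gripper_width: 0.342
gripper_force: 25.1
```

Emit:
send_rows --rows '[[[0,0,0.08,0,0,0,22],[0,0,0.16,0,0,0,22],[0,0,0.2,0,0,0,22],[0,0,0.2,0,0,0,22]]]'

```text
clock: 38.83
ee_pos: [473.4, 175.3, 111.5]
eef_rot: [[0.977, -0.211, -0.0], [-0.211, -0.977, 0.0], [-0.0, -0.0, -1.0]]
contact_force: [-0.4, -0.3, -0.1]
gripper_width: 0.34
gripper_force: 25.1
```

Emit:
send_rows --rows '[[[0,0,0,0,0,0,40],[0,0,0,0,0,0,45],[0,0,0,0,0,0,50],[0,0,0,0,0,0,55],[0,0,0,0,0,0,60]]]'

```text
clock: 39.25
ee_pos: [473.6, 175.4, 111.8]
eef_rot: [[0.977, -0.211, 0.0], [-0.211, -0.977, 0.0], [0.0, -0.0, -1.0]]
contact_force: [-0.2, 1.3, -0.3]
gripper_width: 0.603
gripper_force: 0.0
```

Emit:
send_rows --rows '[[[0,0,-0.4,0,0,0,60],[0,0,-1.0,0,0,0,60],[0,0,-2.0,0,0,0,60],[0,0,-3.0,0,0,0,60],[0,0,-4.0,0,0,0,60]]]'

```text
clock: 39.67
ee_pos: [473.2, 175.3, 213.3]
eef_rot: [[0.977, -0.211, -0.0], [-0.211, -0.977, 0.0], [-0.0, -0.0, -1.0]]
contact_force: [0.5, -0.9, 0.5]
gripper_width: 0.596
gripper_force: 0.0
```

```bash
python3 bl.py|tail -1; python3 go.py; python3 - <<'E'
from h import *
S=grab_frame('scene')
print("expected rows: orange rim back/front z134", proj(S,(473.3,190,134)),proj(S,(473.3,160,134)), "green front rim",proj(S,(473.3,154,116)))
E
```

```text
(np.float64(277.0), np.float64(187.0)) [474.3 176.7  56. ]
t 39.7 at [476.4 176.1 218.3] -> [0.0, 0.06, 1.13] [-0.03, -0.07, 0.0] w 0.6 F [1.  1.1 2.9]
green [(178, np.int64(270), np.int64(282), 8), (180, np.int64(270), np.int64(282), 13), (182, np.int64(271), np.int64(282), 12), (184, np.int64(271), np.int64(282), 12), (186, np.int64(273), np.int64(280), 8)]
orange [(168, np.int64(272), np.int64(279), 8), (170, np.int64(271), np.int64(280), 10), (172, np.int64(271), np.int64(280), 10), (174, np.int64(272), np.int64(280), 9), (176, np.int64(273), np.int64(279), 7)]
expected rows: orange rim back/front z134 (np.float64(275.3690224153636), np.float64(166.76147585102873)) (np.float64(276.4398454392926), np.float64(174.24929135397946)) green front rim (np.float64(276.8505215094268), np.float64(179.77673849719332))
```

Emit:
send_rows --rows '[[[0,0,-0.8,0,0,0,60],[0,0,-1.6,0,0,0,60],[0,2,-2,0,0,0,60],[0,3.5,-2,0,0,0,60],[0,5,-2,0,0,0,60]]]'

```text
clock: 40.23
ee_pos: [446.8, 53.3, 261.8]
eef_rot: [[0.978, -0.208, 0.0], [-0.208, -0.978, -0.0], [0.0, 0.0, -1.0]]
contact_force: [-0.2, -0.4, 0.1]
gripper_width: 0.596
gripper_force: 0.0
```

Emit:
send_rows --rows '[[[0,0,0,0,0,0,60],[0,0,0,0,0,0,60],[0,0,0,0,0,0,60]]]'

```text
clock: 40.48
ee_pos: [447.0, 54.2, 261.1]
eef_rot: [[0.977, -0.212, -0.001], [-0.212, -0.977, 0.001], [-0.001, -0.001, -1.0]]
contact_force: [0.2, 0.9, -0.1]
gripper_width: 0.599
gripper_force: 0.0
```

```bash
python3 bl.py|tail -1; python3 go.py|tail -2; python3 - <<'E'
from h import *
S=grab_frame('scene');T=grab_frame('top')
print("red",blobs(S,'red',(300,200,370,270))[0],blobs(T,'red',(320,170,360,240))[0])
for c in('blue','green','orange'): print(c,blobs(T,c,(215,225,285,310))[0])
for p in((473.5,175,84),(473.5,175,116),(473.5,175,134)): print("axis at rim, top view:",proj(T,p))
E
```

```text
(np.float64(277.0), np.float64(187.0)) [474.3 176.7  56. ]
green [(178, np.int64(272), np.int64(282), 6), (180, np.int64(271), np.int64(282), 12), (182, np.int64(271), np.int64(282), 12), (184, np.int64(271), np.int64(282), 12), (186, np.int64(273), np.int64(280), 8)]
orange [(168, np.int64(272), np.int64(279), 8), (170, np.int64(272), np.int64(280), 9), (172, np.int64(272), np.int64(280), 9), (174, np.int64(272), np.int64(280), 9), (176, np.int64(273), np.int64(279), 7)]
red [([351.2, 247.5], [343, 246, 17, 4, 64])] [([340.8, 200.6], [337, 192, 8, 18, 110])]
blue []
green []
orange []
axis at rim, top view: (np.float64(244.2263048571525), np.float64(266.7115109380695))
axis at rim, top view: (np.float64(242.09867737826613), np.float64(265.7269439532781))
axis at rim, top view: (np.float64(240.85266937210966), np.float64(265.1503494329397))
```

```bash
python3 -c "
from cell import r
print(r.close_job())"
```

```text
the job is handed in; nothing more can be done
None
```

The job is handed in with no verdict shown: clamp open, plate pressed level in the holder, blue back in the middle after a knock, green and orange nested in it (yellow absent), as far as the scene camera showed, with the top view blocked by the arm.

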